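# Load the balanced wash rack with three hubs

## Task

Load the pivoting wash rack with the three hubs that have strap hooks, alternating sides so that it never tips onto its stops: first one small hub on the arm to the robot's left, then the large hub on the right arm, then the other small hub on the left arm. Let the bar take each weight gently, without letting it drop or swing. The hubs look alike but their weights are not known, so choose or correct where they hang along the bar until it rests level to within 2 degrees with all three hubs hanging free; leave everything else on the bench where it is.

Things in the scene. Friction and masses are not known exactly. Their poses are not given: they have to be found in the camera images.
- small_hub_a: One of the two small hubs: turned aluminium hub, 54 mm across, 34 mm tall, standing on the bench, with a steel strap hook on top. About 0.18 to 0.33 kg: it differs from piece to piece (hidden cored inside). Origin: centre of the underside, z up; the hook's mouth faces +x. The hook's seat is 99 mm above the origin, its grip tongue (10 mm thick in x, 24 mm wide in y) spans 105 to 137 mm
- small_hub_b: The other small hub, same shape: turned aluminium hub, 54 mm across, 34 mm tall, standing on the bench, with a steel strap hook on top. About 0.18 to 0.33 kg: it differs from piece to piece (hidden cored inside). Origin: centre of the underside, z up; the hook's mouth faces +x. The hook's seat is 99 mm above the origin, its grip tongue (10 mm thick in x, 24 mm wide in y) spans 105 to 137 mm
- large_hub: The large hub: turned aluminium hub, 72 mm across, 46 mm tall, standing on the bench, with a steel strap hook on top. About 0.34 to 0.70 kg: it differs from piece to piece (hidden cored inside). Origin: centre of the underside, z up; the hook's mouth faces +x. The hook's seat is 111 mm above the origin, its grip tongue (10 mm thick in x, 24 mm wide in y) spans 117 to 149 mm
- small_hub_a_seat (a point): Underside of the hook arch of small_hub_a, the face that rests on the bar; axes as the hub's. All three hooks alike, 24 mm wide: back leg 5 mm thick at x = -13 to -8 mm rising 65 mm from hub top to seat; arch 6 mm thick, x = -13 to 13; front lip x = 8 to 13 reaching 12 mm below the seat; so 16 mm for the bar under the arch, mouth 53 mm high. Tongue centred over the seat
- small_hub_b_seat (a point): Underside of the hook arch of small_hub_b; hook as that of small_hub_a
- large_hub_seat (a point): Underside of the hook arch of large_hub; hook as that of small_hub_a
- bar_top (a point): Middle of the bar's top edge, 8 mm above the pivot, 215 mm above the bench; tilts with the bar. y along the bar to the left arm, x across it away from the robot, z up. Flat steel bar 10 mm thick (x), 16 mm high, 420 mm long, pivoted at its middle, clear on the robot's side. End caps stand 15 mm above its top; y = -204 to 204 mm is usable
- stand: Steel stand of the rack, fixed to the bench; origin on the bench under the bar's pivot, axes as the level bar. Post 30 mm wide behind the bar, front face at x = 50 mm, top about 209 mm high or lower. Base 180 mm wide (y), 14 mm high, x = -50 to 120 mm
- bar (a joint): Tilt of the bar in rad: 0 level, positive when the left (+y) arm is up; stops at +-0.28. The pivot is sprung towards level with 1.8 N m per rad, so it rests tilted in proportion to the imbalance; lightly damped (0.08 N m s/rad)
- tape_roll: cardboard tape core, 90 mm across, 25 mm high; bystander, origin under its centre
- bare_hub: a small hub without hook, 54 mm across, 34 mm tall; bystander, not to be hung
- carton: brown carton 90 x 70 x 55 mm; bystander
- can: grey can 60 mm across, 150 mm tall; bystander
- screwdriver: screwdriver lying on the bench; bystander
- white_carton: white carton 100 x 80 x 50 mm; bystander
Mind the look-alikes: they are no part of the job. Leave any orange or turquoise look-alike of the large_hub alone.

How it is judged:
On the way, in this order (a step that is already met when the one before it is completed fails the run):
1. one small hub hangs released on the left arm, the large hub and the other small hub not yet lifted ((((y of small_hub_a_seat in the frame of bar_top between 0.02 and 0.205 m and x of small_hub_a_seat in the frame of bar_top between -0.009 and 0.009 m and z of small_hub_a_seat in the frame of bar_top between -0.006 and 0.008 m and contact force between the fingers and small_hub_a below 0.1 N) and not (height (world z) of small_hub_b above 0.03 m)) or ((y of small_hub_b_seat in the frame of bar_top between 0.02 and 0.205 m and x of small_hub_b_seat in the frame of bar_top between -0.009 and 0.009 m and z of small_hub_b_seat in the frame of bar_top between -0.006 and 0.008 m and contact force between the fingers and small_hub_b below 0.1 N) and not (height (world z) of small_hub_a above 0.03 m))) and not (height (world z) of large_hub above 0.03 m)), for 0.2 s.
2. the large hub hangs released on the right arm, one small hub on the left, the other not yet lifted (y of large_hub_seat in the frame of bar_top between -0.205 and -0.02 m and x of large_hub_seat in the frame of bar_top between -0.009 and 0.009 m and z of large_hub_seat in the frame of bar_top between -0.006 and 0.008 m and contact force between the fingers and large_hub below 0.1 N and (((y of small_hub_a_seat in the frame of bar_top between 0.02 and 0.205 m and x of small_hub_a_seat in the frame of bar_top between -0.009 and 0.009 m and z of small_hub_a_seat in the frame of bar_top between -0.006 and 0.008 m and contact force between the fingers and small_hub_a below 0.1 N) and not (height (world z) of small_hub_b above 0.03 m)) or ((y of small_hub_b_seat in the frame of bar_top between 0.02 and 0.205 m and x of small_hub_b_seat in the frame of bar_top between -0.009 and 0.009 m and z of small_hub_b_seat in the frame of bar_top between -0.006 and 0.008 m and contact force between the fingers and small_hub_b below 0.1 N) and not (height (world z) of small_hub_a above 0.03 m)))), for 0.2 s.
3. both small hubs hang released on the left arm and the large hub on the right (y of small_hub_a_seat in the frame of bar_top between 0.02 and 0.205 m and x of small_hub_a_seat in the frame of bar_top between -0.009 and 0.009 m and z of small_hub_a_seat in the frame of bar_top between -0.006 and 0.008 m and contact force between the fingers and small_hub_a below 0.1 N and y of small_hub_b_seat in the frame of bar_top between 0.02 and 0.205 m and x of small_hub_b_seat in the frame of bar_top between -0.009 and 0.009 m and z of small_hub_b_seat in the frame of bar_top between -0.006 and 0.008 m and contact force between the fingers and small_hub_b below 0.1 N and y of large_hub_seat in the frame of bar_top between -0.205 and -0.02 m and x of large_hub_seat in the frame of bar_top between -0.009 and 0.009 m and z of large_hub_seat in the frame of bar_top between -0.006 and 0.008 m and contact force between the fingers and large_hub below 0.1 N), for 0.2 s.
At the end, for the whole second after the job is handed in: Both small hubs hang by their hooks on the left arm and the large hub on the right arm (seat on the bar's top edge within 8 mm, 20 to 205 mm from the pivot), all released and at rest, and the bar rests level within 0.035 rad (2 degrees) (all of step 3 and value of joint bar between -0.035 and 0.035 rad and velocity of joint bar between -0.1 and 0.1 rad/s and linear speed of each of small_hub_a, small_hub_b, large_hub below 0.05 m/s); the robot touches nothing.
It fails at once if the bar tips onto a stop (more than 0.27 rad) (value of joint bar above 0.27 rad or value of joint bar below -0.27 rad).
It fails at once if the bar drops or swings fast (more than 1.2 rad/s) (velocity of joint bar above 1.2 rad/s or velocity of joint bar below -1.2 rad/s).
It fails at once if a bystander is moved more than 30 mm (distance of any of tape_roll, bare_hub, carton, can, screwdriver, white_carton from where it was at the start of the episode above 0.03 m).
It also fails if it takes over 72 s, if anything falls off the work surface, if the arm or the gripper's body presses on something with over 40 N, if the wrist force passes 120 N, or if a joint passes its speed limit or range.

## Robot

A 6-joint arm with a two-finger parallel gripper is mounted at the origin on the work surface. World frame = base frame: x ahead of the robot, y to its left, z up, the work surface at z = 0. Lengths are in m, angles in rad, forces in N, time in s.
With the tool pointing down it reaches from about 0.35 to 0.775 m from the base axis. Payload 7.3 kg.
Tool frame: the origin (TCP) lies midway between the tips of the shut fingers; the grasp point (between the pads) lies 19 mm behind it; z points along the fingers, y is the direction in which the jaws open and shut (so a half turn about z gives the same grasp; the last joint's range is limited). The gripper opens to 92 mm and grips with 3 to 60 N. Pads are 19 mm wide; open, the fingers measure 130 mm over their backs; the gripper's body (75 mm by 190 mm) begins 47 mm behind the grasp point.
Start: joints at [-1.494, 0.342, 1.524, -0, 1.275, -0.146], TCP at [0.116, -0.512, 0.227] pointing down, gripper open.
Joint ranges: [-2.53, 2.53], [-0.77, 2.02], [0.04, 2.7], [-1, 4.14], [0.28, 2.66], [-3.11, 3.11]. Speed limits (rad/s): [2.57, 2.57, 3.14, 3.14, 3.14, 3.14].

## Interface

Orientations are given as [roll, pitch, yaw] about the fixed x, y, z axes, in that order (R = Rz(yaw) Ry(pitch) Rx(roll)).
In Python, from cell import robot gives the robot as it stands.
- The arm moves only by the tool step_arm, never from a script. Its argument "moves" is a list that holds one entry, the list of rows, each a list of 4 numbers: the shift along the tool's x, y, z in m, then the turn about the tool's z in rad. In form: [[[dx, dy, dz, roll], ...]]. A call has 1 to 8 rows; each row shifts and turns the commanded pose from where the row before left it, along the tool's axes as they then stand; what a row does not reach is not made up. A row lasts 1/12 s, in which the tool goes at most 41.7 mm and 7.16 degrees, less where a joint would pass 70% of its speed; a pose out of reach is approached as far as the arm can. A call with a gripper value outside its range is refused whole. "hand" is the opening, from 0 (shut) to 1 (fully open), set as the call begins (left out, the last holds). The fingers move at their own pace and stop on an object; "force" is the grip in N (left out, the last holds). Time passes only in rows, so rows that do not move let the fingers close. It gives the time, the measured TCP pose, the force and the opening at its end, in the units of the state.
- robot.observe(): the state, without advancing time (a new reading comes with each control period).
- robot.read_camera(name): name is "scene" or "top"; returns a dict with "frame" (384x512x3 uint8, red, green, blue), "fovy" (degrees; the focal length in pixels is half the picture's height over the tangent of half this angle, whatever the lens; pixels are square), "cx", "cy" (the principal point, pixels), "R" (3x3) and "t" (3): a world point X has camera coordinates R X + t. Camera axes: x right, y down, z forward; pixel columns grow to the right and rows downward; lengths in m; the calibration is good to about 2 mm. A picture is of the moment at which its call begins. There is no depth.
- robot.hand_in(): hands the job in, once; it reports no verdict.
The state is a dict: "time": time; "qpos": joint angles; "qvel": joint speeds; "joint_efforts": joint torques, N m; "tool_pos": TCP position; "tool_rot": TCP orientation; "contact_force": force on the tool from outside, world axes, zero at the start; "torque": the same for the moment, N m; "opening": finger opening in m.
Only numpy, scipy, OpenCV 4.12 (cv2) and the standard library are available. Lean on these libraries where they do the work, as an engineer would, in place of code of your own. Each camera call takes 0.05 s, during which the arm holds its last target.

## Working session

There is one attempt and no reset: what is moved stays moved. The work goes in short steps, Python scripts to look and compute and a tool call to move; the robot and the scene stay as the last step left them, time stands still between calls to the robot, and variables do not carry over. Pictures are saved under pics/ and viewed, and the job is handed in when it is done.

Besides the shell and the picture viewer there is one more tool, called after ">>>" as name([rows], argument=value, ...), one row to a line, values as JSON. step_arm: Moves the arm, as the interface text tells. Its arguments: {"type":"object","properties":{"moves":{"type":"array","items":{"type":"array","items":{"type":"array","items":{"type":"number"}}}},"hand":{"type":"number"},"force":{"type":"number"}},"required":["moves"]}

```bash
ls; mkdir -p pics; python3 - <<'E'
from cell import robot
import cv2
s=robot.observe(); print(s)
for n in ("scene","top"):
    c=robot.read_camera(n); cv2.imwrite(f"pics/{n}0.png",c["frame"][:,:,::-1]); print(n,c["fovy"],c["cx"],c["cy"],c["R"],c["t"])
E
```

```text
pics
{'time': 0.0, 'qpos': array([-1.49401541e+00,  3.42731801e-01,  1.52504010e+00,  2.00631989e-05,
        1.27540879e+00, -1.45988401e-01]), 'qvel': array([ 4.87168890e-04,  1.79698277e-04,  9.97662571e-04, -5.14685164e-04,
        1.34911841e-03, -3.74265024e-05]), 'joint_efforts': array([-1.76540649e-03, -4.31245565e+01, -2.44220263e+01,  7.16583082e-02,
        5.58322587e-02, -9.73074975e-05]), 'tool_pos': array([ 0.11599001, -0.51159536,  0.22603221]), 'tool_rot': array([-3.14002430e+00, -2.49992900e-04,  2.22763262e-01]), 'contact_force': array([-0.45926893,  1.12586355, -0.78790068]), 'torque': array([-0.06761823,  0.0325488 , -0.00596007]), 'opening': 0.09198426788969663}
scene 42.879402420719266 255.0478102879522 187.1288728095473 [[-0.4485429   0.89362263  0.01574351]
 [ 0.71141749  0.36763913 -0.59893792]
 [-0.54101241 -0.25744914 -0.80064069]] [ 0.21045642 -0.2625327   1.8656264 ]
top 52.53606195853564 250.7231673265614 195.8973058969709 [[-3.84326872e-03 -9.99992164e-01 -9.49507089e-04]
 [-9.76394538e-01  3.95763165e-03 -2.15958430e-01]
 [ 2.15960496e-01  9.71072562e-05 -9.76402097e-01]] [-0.01226826  0.51897943  1.22741886]
```

View pics/scene0.png

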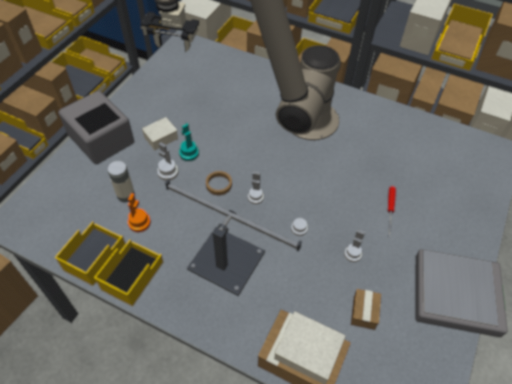

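View pics/top0.png

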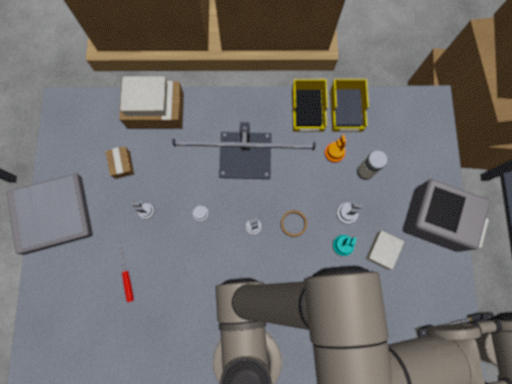

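```bash
python3 - <<'E'
import cv2,numpy as np
t=cv2.imread("pics/top0.png"); s=cv2.imread("pics/scene0.png")
def crop(im,u,v,w,h,k): return cv2.resize(im[v:v+h,u:u+w],None,fx=k,fy=k,interpolation=cv2.INTER_CUBIC)
cv2.imwrite("pics/topz.png",crop(t,110,120,290,150,2.75))
cv2.imwrite("pics/scz.png",crop(s,100,110,290,190,2.75))
a=crop(t,120,185,50,50,5);b=crop(t,230,200,50,50,5);c=crop(t,325,185,50,50,5)
d=crop(s,335,220,50,50,5);e=crop(s,232,160,50,50,5);f=crop(s,145,130,50,50,5)
cv2.imwrite("pics/hubs.png",np.vstack([np.hstack([a,b,c]),np.hstack([d,e,f])]))
E
```

```text
(no output)
```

View pics/topz.png

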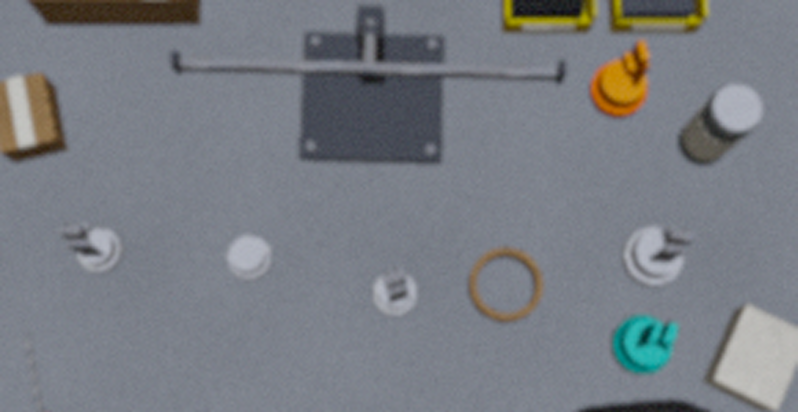

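View pics/scz.png

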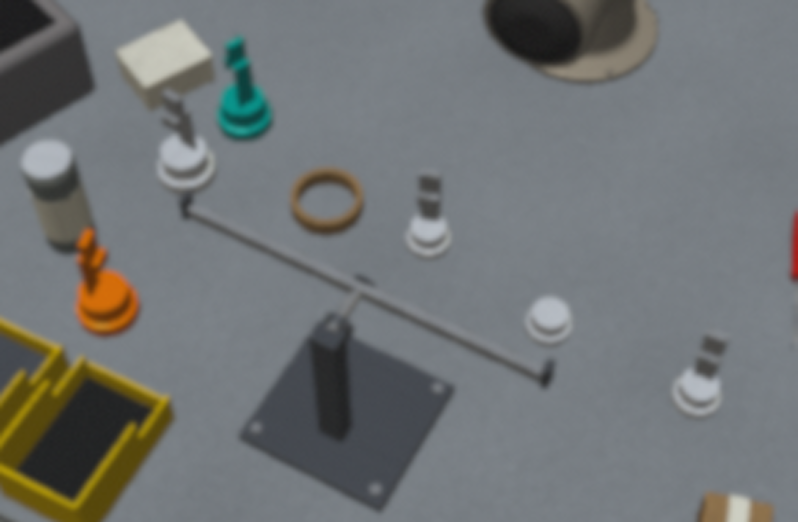

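View pics/hubs.png

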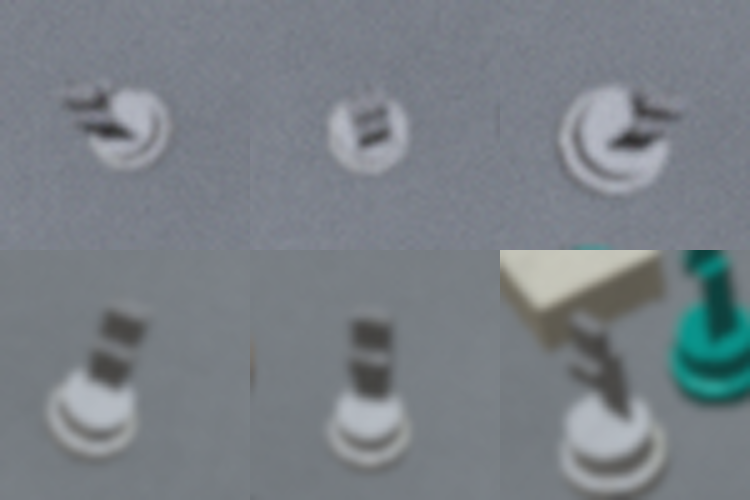

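```bash
cat > h.py <<'E'
import numpy as np,cv2,pickle
from cell import robot
def cam(n):
    c=robot.read_camera(n); return c
def K(c):
    f=c["frame"].shape[0]/2/np.tan(np.radians(c["fovy"])/2)
    return np.array([[f,0,c["cx"]],[0,f,c["cy"]],[0,0,1.]])
def P(c): return K(c)@np.c_[c["R"],c["t"]]
def proj(c,X):
    X=np.atleast_2d(X); x=(P(c)@np.c_[X,np.ones(len(X))].T).T; return x[:,:2]/x[:,2:]
def tri(cs,uvs):
    X=cv2.triangulatePoints(P(cs[0]),P(cs[1]),np.array(uvs[0],float).reshape(2,1),np.array(uvs[1],float).reshape(2,1))[:,0]
    X=X[:3]/X[3]; r=[np.linalg.norm(proj(c,X)[0]-u) for c,u in zip(cs,uvs)]
    return X,r
def onz(c,uv,z):
    d=c["R"].T@np.linalg.inv(K(c))@np.array([uv[0],uv[1],1.]); o=-c["R"].T@c["t"]
    return o+d*(z-o[2])/d[2]
E
python3 - <<'E'
from h import *
T=cam("top");S=cam("scene"); pickle.dump((T,S),open("c0.pkl","wb"))
np.set_printoptions(precision=4,suppress=True)
def z(p): return (110+p[0]/2.75,120+p[1]/2.75)
def y(p): return (100+p[0]/2.75,110+p[1]/2.75)
for n,a,b in [("barL",(176,62),(546,372)),("barR",(561,71),(187,207)),("bareTop",(248,252),(550,313)),
  ("A tongue top?",(78,230),(716,338)),("B tongue",(396,272),(430,178)),("L tongue",(686,237),(172,95))]:
    print(n,*tri((T,S),(z(a),y(b))))
for n,a,b,zz in [("bare",(248,256),(550,320),.0),("A",(97,250),(697,392),0.0),("B",(395,294),(428,238),0),("L",(655,256),(186,167),0)]:
    print(n,onz(T,z(a),zz),onz(S,y(b),zz))
for p in [(305,33),(444,38),(441,162),(300,159)]: print("base",onz(T,z(p),0.014))
for p in [(455,388),(380,510),(240,436)]: print("base",onz(S,y(p),0.014))
print(proj(T,[0,0,0]),proj(S,[0,0,0]))
E
```

```text
barL [0.6495 0.2151 0.2087] [np.float64(0.17293850397387614), np.float64(0.1246033583594249)]
barR [ 0.6377 -0.2017  0.2051] [np.float64(0.9917050678951571), np.float64(0.6568631958088494)]
bareTop [0.4716 0.1582 0.0249] [np.float64(0.8627346665257524), np.float64(0.5806919067815461)]
A tongue top? [0.48   0.3421 0.1192] [np.float64(1.8356496143364238), np.float64(1.265860839911851)]
B tongue [ 0.4297 -0.0203  0.1253] [np.float64(1.331121663616641), np.float64(0.8257601786516353)]
L tongue [ 0.4658 -0.3442  0.1366] [np.float64(1.3719866479118108), np.float64(0.8276329430729081)]
bare [0.472  0.1586 0.    ] [0.4642 0.1594 0.    ]
A [0.4803 0.3467 0.    ] [0.4761 0.3456 0.    ]
B [ 0.4237 -0.0238  0.    ] [ 0.424  -0.0205  0.    ]
L [ 0.47  -0.347  0.   ] [ 0.4656 -0.3423  0.    ]
base [0.7606 0.0904 0.014 ]
base [ 0.753  -0.0885  0.014 ]
base [ 0.5881 -0.0822  0.014 ]
base [0.5927 0.0945 0.014 ]
base [0.6037 0.103  0.014 ]
base [0.7708 0.0966 0.014 ]
base [ 0.7638 -0.0791  0.014 ]
[[246.8348 360.3872]] [[310.2026 118.3264]]
```

```bash
cat > fit.py <<'E'
from h import *
from scipy.optimize import minimize
def box(x0,x1,y0,y1,z0,z1):
    v=np.array([[x,y,z] for x in(x0,x1) for y in(y0,y1) for z in(z0,z1)])
    # idx = 4*ix+2*iy+iz
    return [(v[[0,1,3,2]],'-x'),(v[[4,6,7,5]],'+x'),(v[[0,4,5,1]],'-y'),(v[[2,3,7,6]],'+y'),(v[[1,5,7,3]],'+z')]
def cyl(r,z0,z1,n=40):
    a=np.linspace(0,2*np.pi,n,endpoint=False); p=np.c_[r*np.cos(a),r*np.sin(a)]
    F=[(np.c_[p,np.full(n,z1)],'+z')]
    for i in range(n):
        j=(i+1)%n
        F.append((np.array([[*p[i],z0],[*p[j],z0],[*p[j],z1],[*p[i],z1]]),'s'))
    return F
def hub(big=False):
    R,H=(.036,.046) if big else (.027,.034)
    s=H+.065
    parts=[]
    h1=.3*H; r2=.8*R
    parts+= [(f,'f'+c) for f,c in cyl(R,0,h1)]
    parts+= [(f,'u'+c) for f,c in cyl(r2,h1,H)]
    g=.012
    parts+= [(f,'h'+c) for f,c in box(-.013,-.008,-g,g,H,s)]
    parts+= [(f,'h'+c) for f,c in box(-.013,.013,-g,g,s,s+.006)]
    parts+= [(f,'h'+c) for f,c in box(.008,.013,-g,g,s-.012,s)]
    parts+= [(f,'h'+c) for f,c in box(-.005,.005,-g,g,s+.006,s+.038)]
    return parts
SS=6
def render(c,parts,Rw,tw,roi):
    u0,v0,w,h=roi; labs=sorted({l for _,l in parts}); ids={l:i+1 for i,l in enumerate(labs)}
    img=np.zeros((h*SS,w*SS),np.uint8); L=[]
    for f,l in parts:
        X=f@Rw.T+tw; Xc=X@c["R"].T+c["t"]
        n=np.cross(X[1]-X[0],X[2]-X[1]); 
        uv=proj(c,X); L.append((np.linalg.norm(Xc.mean(0)),uv,ids[l],Xc))
    # painter per face, backface via orientation outward relative to part not known -> just depth sort
    for d,uv,i,_ in sorted(L,key=lambda a:-a[0]):
        q=((uv-[u0,v0]+.5)*SS-.5)
        cv2.fillConvexPoly(img,np.round(q*16).astype(np.int32),int(i),shift=4)
    M=[]
    for i in range(len(labs)+1):
        m=(img==i).astype(np.float32); m=cv2.GaussianBlur(m,(0,0),SS*SIG)
        M.append(cv2.resize(m,(w,h),interpolation=cv2.INTER_AREA))
    return np.array(M),img
SIG=0.9
def cost(c,parts,Rw,tw,roi,full=False):
    M,img=render(c,parts,Rw,tw,roi); u0,v0,w,h=roi
    I=c["frame"][v0:v0+h,u0:u0+w].reshape(-1,3).astype(float)
    A=M.reshape(len(M),-1).T; A=np.c_[A]
    ATA=A.T@A+1e-3*np.eye(A.shape[1]); x=np.linalg.solve(ATA,A.T@I)
    r=I-A@x
    if full: return (r**2).mean(),(A@x).reshape(h,w,3),I.reshape(h,w,3)
    return (r**2).mean()
def Rz(a): return np.array([[np.cos(a),-np.sin(a),0],[np.sin(a),np.cos(a),0],[0,0,1]])
E
cat > run1.py <<'E'
from fit import *
T,S=pickle.load(open("c0.pkl","rb"))
def roi(c,x,y,zt):
    uv=proj(c,[[x+a,y+b,z] for a in(-.04,.04) for b in (-.04,.04) for z in (0,zt)])
    lo=np.floor(uv.min(0)).astype(int)-3; hi=np.ceil(uv.max(0)).astype(int)+3
    return (*lo,*(hi-lo))
vis=[]
for n,x,y,big in [("A",.478,.346,0),("B",.424,-.022,0),("L",.468,-.345,1)]:
    p=hub(big); 
    for cs,nm in (((T,),"top"),((S,),"scene"),((T,S),"both")):
        rs=[roi(c,x,y,.15) for c in cs]
        f=lambda q: sum(cost(c,p,Rz(q[2]),np.array([q[0],q[1],0]),r) for c,r in zip(cs,rs))
        g=sorted((f((x,y,a)),a) for a in np.arange(-np.pi,np.pi,.2))
        best=None
        for a in (g[0][1],g[1][1]):
            o=minimize(f,(x,y,a),method="Nelder-Mead",options=dict(initial_simplex=np.array([[x,y,a],[x+.006,y,a],[x,y+.006,a],[x,y,a+.2]]),xatol=1e-4,fatol=1e-3,maxiter=120))
            if best is None or o.fun<best.fun: best=o
        print(n,nm,best.x.round(4),round(best.fun,2),[(round(a,1),round(b,1)) for a,b in g[:4]])
    for c,r in zip(cs,rs):
        _,a,b=cost(c,p,Rz(best.x[2]),np.array([*best.x[:2],0]),r,True)
        z=np.hstack([b,a]).clip(0,255).astype(np.uint8)[:,:,::-1]
        vis.append(cv2.resize(z,(400,200),interpolation=cv2.INTER_CUBIC))
cv2.imwrite("pics/fit1.png",np.vstack([np.hstack(vis[i:i+2]) for i in (0,2,4)]))
E
python3 run1.py
```

```text
A top [ 0.4811  0.3433 -0.047 ] 11.93 [(np.float64(36.9), np.float64(0.1)), (np.float64(38.0), np.float64(0.3)), (np.float64(45.1), np.float64(0.5)), (np.float64(49.4), np.float64(-0.1))]
A scene [0.4832 0.3446 0.0426] 7.01 [(np.float64(40.7), np.float64(0.1)), (np.float64(41.1), np.float64(0.3)), (np.float64(45.7), np.float64(-0.1)), (np.float64(47.7), np.float64(0.5))]
A both [ 0.4817  0.3439 -0.0423] 25.2 [(np.float64(77.6), np.float64(0.1)), (np.float64(79.1), np.float64(0.3)), (np.float64(92.8), np.float64(0.5)), (np.float64(95.1), np.float64(-0.1))]
B top [ 0.4254 -0.0219  0.302 ] 10.06 [(np.float64(14.1), np.float64(0.3)), (np.float64(17.9), np.float64(0.5)), (np.float64(22.3), np.float64(0.1)), (np.float64(29.0), np.float64(0.7))]
B scene [ 0.4281 -0.0199  0.3185] 7.59 [(np.float64(34.4), np.float64(0.3)), (np.float64(36.3), np.float64(0.5)), (np.float64(40.1), np.float64(0.1)), (np.float64(44.2), np.float64(0.7))]
B both [ 0.4265 -0.0212  0.3114] 27.39 [(np.float64(48.5), np.float64(0.3)), (np.float64(54.2), np.float64(0.5)), (np.float64(62.4), np.float64(0.1)), (np.float64(73.2), np.float64(0.7))]
L top [ 0.4696 -0.3409 -0.0399] 14.77 [(np.float64(65.8), np.float64(-0.1)), (np.float64(73.9), np.float64(0.1)), (np.float64(77.0), np.float64(-0.3)), (np.float64(89.3), np.float64(-0.5))]
L scene [ 0.472  -0.338  -0.1428] 767.92 [(np.float64(830.8), np.float64(-0.1)), (np.float64(832.5), np.float64(-0.3)), (np.float64(834.2), np.float64(0.1)), (np.float64(840.9), np.float64(0.3))]
L both [ 0.4701 -0.3397 -0.0698] 795.96 [(np.float64(896.6), np.float64(-0.1)), (np.float64(908.1), np.float64(0.1)), (np.float64(909.5), np.float64(-0.3)), (np.float64(932.3), np.float64(-0.5))]
```

View pics/fit1.png

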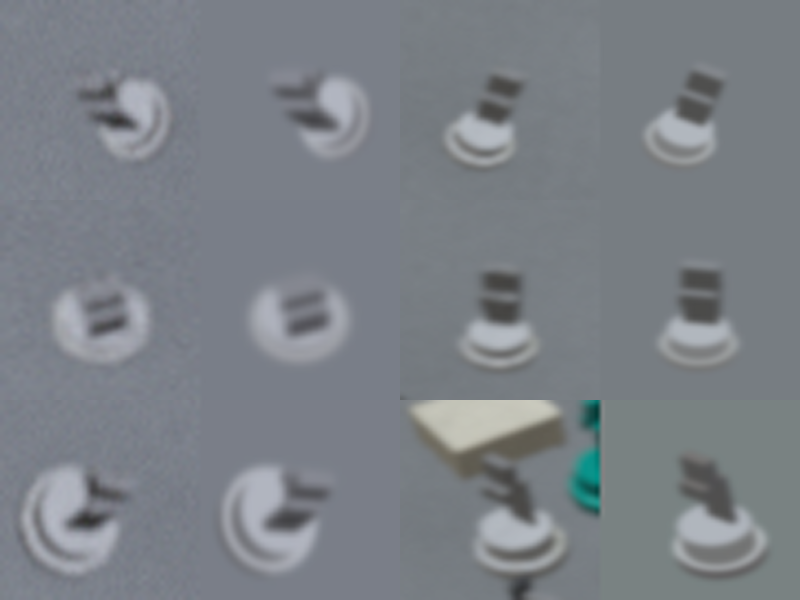

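```bash
cat > run2.py <<'E'
from fit import *
import fit
T,S=pickle.load(open("c0.pkl","rb"))
from run1 import roi
E
sed -i 's/^vis=\[\]/if __name__!="__main__": raise SystemExit\nvis=[]/' run1.py
cat > run2.py <<'E'
from fit import *
T,S=pickle.load(open("c0.pkl","rb"))
def wcost(c,parts,Rw,tw,roi,mask,full=False):
    M,img=render(c,parts,Rw,tw,roi); u0,v0,w,h=roi
    I=c["frame"][v0:v0+h,u0:u0+w].reshape(-1,3).astype(float); k=mask[v0:v0+h,u0:u0+w].reshape(-1)
    A=M.reshape(len(M),-1).T
    x=np.linalg.solve(A[k].T@A[k]+1e-3*np.eye(A.shape[1]),A[k].T@I[k]); r=(I-A@x)[k]
    if full: return (r**2).mean(),(A@x).reshape(h,w,3),(I*k[:,None]).reshape(h,w,3)
    return (r**2).mean()
if __name__=="__main__":
    p=hub(1); mT=np.ones((384,512),bool); mS=mT.copy()
    fr=S["frame"].astype(int)
    uc=lambda P:np.array(P,np.int32)
    m=np.ones((384,512),np.uint8)
    cv2.fillPoly(m,[uc([(135,110),(182,110),(182,140),(176,141),(154,150),(135,150)])],0)  # carton
    cv2.fillPoly(m,[uc([(177,110),(205,110),(205,165),(180,165)])],0) # turquoise
    cv2.fillPoly(m,[uc([(160,178),(205,178),(205,200),(160,200)])],0) # cap
    mS=m.astype(bool)
    rT=(318,185,55,48); rS=(145,135,42,48)
    f=lambda q: wcost(T,p,Rz(q[2]),np.array([q[0],q[1],0]),rT,mT)
    g=lambda q: wcost(S,p,Rz(q[2]),np.array([q[0],q[1],0]),rS,mS)
    vis=[]
    for fn,n in ((f,"top"),(g,"scene"),(lambda q:f(q)+g(q),"both")):
        x,y=.469,-.341; b=None
        for a in (-.5,-.1,.3):
            o=minimize(fn,(x,y,a),method="Nelder-Mead",options=dict(initial_simplex=np.array([[x,y,a],[x+.006,y,a],[x,y+.006,a],[x,y,a+.2]]),xatol=1e-4,fatol=1e-3,maxiter=150))
            if b is None or o.fun<b.fun:b=o
        print(n,b.x.round(4),b.fun)
        o=b
    for c,r,m in((T,rT,mT),(S,rS,mS)):
        _,a,b=wcost(c,p,Rz(o.x[2]),np.array([*o.x[:2],0]),r,m,True)
        vis.append(cv2.resize(np.hstack([b,a]).clip(0,255).astype(np.uint8)[:,:,::-1],(700,290),interpolation=cv2.INTER_CUBIC))
    cv2.imwrite("pics/fit2.png",np.vstack(vis))
    # bar
    def bar(): 
        P=[(f,'b'+l) for f,l in box(-.005,.005,-.21,.21,-.016,0)]
        for s in (-1,1):
            a,b=sorted((s*.204,s*.21)); P+=[(f,'c'+l) for f,l in box(-.006,.006,a,b,-.016,.015)]
        return P
    def barpose(q,z=.215): # x,y,yaw,tilt
        ct,st=np.cos(q[3]),np.sin(q[3]); Rx=np.array([[1,0,0],[0,ct,-st],[0,st,ct]]); R=Rz(q[2])@Rx
        return R,np.array([q[0],q[1],z-.008])+R@[0,0,.008]
    m=np.ones((384,512),bool); mT=m.copy(); mT[:,228:262]=0; mS=m.copy(); mS[190:240,205:250]=0
    rT=(168,135,152,18); rS=(158,176,150,78)
    # mask scene away from bar
    l=np.zeros((384,512),np.uint8); cv2.line(l,(167,184),(299,245),1,17); mS&=l>0
    h=np.zeros((384,512),np.uint8); cv2.circle(h,(168,168),13,1,-1); mS&=h==0
    h=np.zeros((384,512),np.uint8); cv2.circle(h,(300,226),11,1,-1); mS&=h==0
    B=bar()
    f=lambda q: wcost(T,B,*barpose(q),rT,mT); g=lambda q: wcost(S,B,*barpose(q),rS,mS)
    fz=lambda q: wcost(T,B,*barpose(q,q[4]),rT,mT)+wcost(S,B,*barpose(q,q[4]),rS,mS)
    for fn,n,x0 in((f,"top",[.643,.006,-.03,0]),(g,"scene",[.643,.006,-.03,0]),(lambda q:f(q)+g(q),"both",[.643,.006,-.03,0]),(fz,"both+z",[.643,.006,-.03,0,.215])):
        sx=np.array([x0]+[list(np.array(x0)+d*e) for d,e in zip([.006,.006,.03,.03,.01],np.eye(len(x0)))])
        o=minimize(fn,x0,method="Nelder-Mead",options=dict(initial_simplex=sx,xatol=1e-4,fatol=1e-3,maxiter=300)); print("bar",n,o.x.round(4),o.fun)
E
python3 run2.py
```

```text
top [ 0.4699 -0.3407 -0.0561] 11.720904765129086
scene [ 0.4713 -0.3383 -0.1438] 29.60606164878719
both [ 0.4706 -0.3389 -0.1083] 53.4869751383619
bar top [ 6.427e-01  6.700e-03 -3.110e-02 -6.000e-04] 231.53139585358792
bar scene [ 0.6462  0.0095 -0.0267 -0.0091] 16.211513779091533
bar both [ 0.6444  0.0083 -0.0323 -0.0023] 282.1323226093901
bar both+z [ 0.6441  0.0075 -0.0308  0.0028  0.2109] 247.8792637811079
```

View pics/fit2.png

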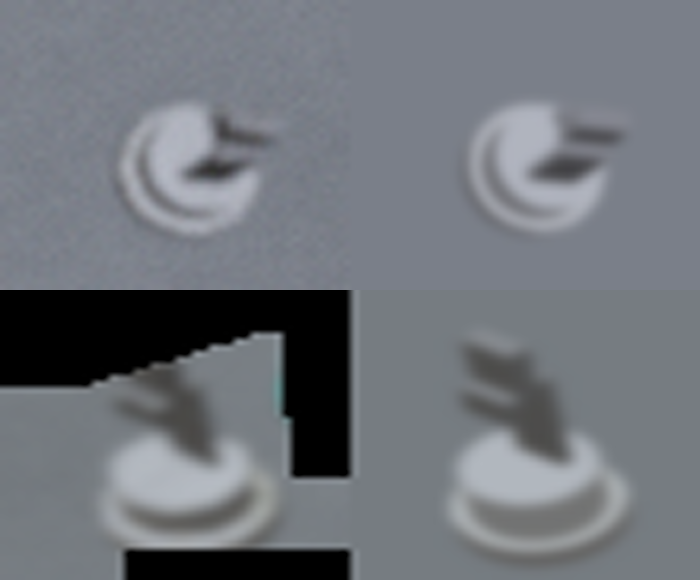

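```bash
cat > plan.py <<'E'
from h import *
import json,sys
def yawnow(s):
    return s["tool_rot"][2]
def plan(wps,start=None,dig=3):
    """wps: (x,y,z,yaw,step m). prints rounded rows"""
    s=robot.observe()
    p=np.array(s["tool_pos"]) if start is None else np.array(start[:3]); y=yawnow(s) if start is None else start[3]
    rows=[]
    for x,yy,z,yw,st in wps:
        g=np.array([x,yy,z]); n=int(max(np.ceil(np.linalg.norm(g-p)/st),np.ceil(abs(yw-y)/.12),1))
        for k in range(n,0,-1):
            dy=round((yw-y)/k,3); d=(g-p)/k
            tx=np.array([np.cos(y),np.sin(y),0]);ty=np.array([np.sin(y),-np.cos(y),0])
            r=[round(float(d@tx),dig),round(float(d@ty),dig),round(float(-d[2]),dig),round(float(-dy),3)]
            rows.append(r); p=p+tx*r[0]+ty*r[1]-np.array([0,0,r[2]]); y=y-r[3]
    for i in range(0,len(rows),8): print(json.dumps([[r for r in rows[i:i+8]]]).replace(" ",""))
    print("end",p.round(4),round(y,4),len(rows))
def st():
    s=robot.observe(); print("t",round(s["time"],2),"p",s["tool_pos"].round(4),"rot",s["tool_rot"].round(4),"F",s["contact_force"].round(2),"M",s["torque"].round(2),"op",round(s["opening"],4))
E
python3 -c "
from plan import *
plan([(.40,-.30,.23,.9,.04),(.45,0,.23,1.57,.04),(.482,.344,.20,1.57,.04)])"
```

```text
[[[0.036,-0.016,-0.0,-0.075],[0.037,-0.013,-0.0,-0.075],[0.038,-0.01,-0.001,-0.075],[0.039,-0.008,-0.0,-0.075],[0.039,-0.005,-0.001,-0.075],[0.039,-0.002,-0.0,-0.076],[0.039,0.001,-0.001,-0.075],[0.039,0.005,-0.0,-0.076]]]
[[[0.039,0.007,-0.001,-0.075],[0.033,-0.018,0.0,-0.084],[0.035,-0.016,0.0,-0.084],[0.036,-0.013,0.0,-0.084],[0.037,-0.009,0.0,-0.084],[0.037,-0.006,0.0,-0.084],[0.038,-0.003,0.0,-0.083],[0.038,-0.0,0.0,-0.084]]]
[[[0.038,0.002,0.0,-0.083],[0.038,0.004,0.003,-0.0],[0.038,0.004,0.003,-0.0],[0.038,0.003,0.003,-0.0],[0.038,0.004,0.004,-0.0],[0.038,0.003,0.003,-0.0],[0.039,0.004,0.004,-0.0],[0.038,0.003,0.003,-0.0]]]
[[[0.039,0.004,0.004,-0.0],[0.038,0.003,0.003,-0.0]]]
end [0.4819 0.344  0.2003] 1.5698 26
```

>>> step_arm([
  [[0.036, -0.016, 0, -0.075], [0.037, -0.013, 0, -0.075], [0.038, -0.01, -0.001, -0.075], [0.039, -0.008, 0, -0.075], [0.039, -0.005, -0.001, -0.075], [0.039, -0.002, 0, -0.076], [0.039, 0.001, -0.001, -0.075], [0.039, 0.005, 0, -0.076]],
], hand=0.5, force=30)

```text
time: 0.87
tool_pos: [0.3692, -0.3226, 0.2299]
tool_rot: [3.141, 0.0, 0.828]
contact_force: [1.4, -1.4, 0.4]
opening: 0.0468
```

>>> step_arm([
  [[0.039, 0.007, -0.001, -0.075], [0.033, -0.018, 0, -0.084], [0.035, -0.016, 0, -0.084], [0.036, -0.013, 0, -0.084], [0.037, -0.009, 0, -0.084], [0.037, -0.006, 0, -0.084], [0.038, -0.003, 0, -0.083], [0.038, 0, 0, -0.084]],
])

```text
time: 1.53
tool_pos: [0.4442, -0.0361, 0.2307]
tool_rot: [3.141, 0.0, 1.491]
contact_force: [1.5, -0.5, 0.1]
opening: 0.0459
```

>>> step_arm([
  [[0.038, 0.002, 0, -0.083], [0.038, 0.004, 0.003, 0], [0.038, 0.004, 0.003, 0], [0.038, 0.003, 0.003, 0], [0.038, 0.004, 0.004, 0], [0.038, 0.003, 0.003, 0], [0.039, 0.004, 0.004, 0], [0.038, 0.003, 0.003, 0]],
])

```text
time: 2.2
tool_pos: [0.4745, 0.2688, 0.2073]
tool_rot: [-3.141, 0.0, 1.57]
contact_force: [-0.3, -1.3, 0.1]
opening: 0.0458
```

```bash
python3 -c "
from plan import *
st()
plan([(.482,.344,.19,1.57,.03)])"
```

```text
t 2.2 p [0.4745 0.2688 0.2073] rot [-3.1414e+00  2.0000e-04  1.5700e+00] F [-0.3  -1.28  0.07] M [-0.02 -0.15 -0.  ] op 0.0458
[[[0.025,0.002,0.006,0.0],[0.025,0.003,0.006,0.0],[0.025,0.002,0.005,0.0]]]
end [0.4816 0.3438 0.1903] 1.57 3
```

>>> step_arm([
  [[0.025, 0.002, 0.006, 0], [0.025, 0.003, 0.006, 0], [0.025, 0.002, 0.005, 0], [0, 0, 0, 0], [0, 0, 0, 0]],
])

```text
time: 2.62
tool_pos: [0.4813, 0.3424, 0.1897]
tool_rot: [-3.14, 0.001, 1.572]
contact_force: [-0.1, -0.4, 0.8]
opening: 0.0462
```

```bash
python3 -c "
from plan import *
st()
T=cam('top');S=cam('scene');st()
f=lambda c,u,v:cv2.resize(c['frame'][v:v+70,u:u+70,::-1],(400,400),interpolation=cv2.INTER_CUBIC)
cv2.imwrite('pics/ga.png',np.hstack([f(T,110,175),f(S,325,190)]))
"
```

```text
t 2.62 p [0.4813 0.3424 0.1897] rot [-3.1401e+00  1.1000e-03  1.5719e+00] F [-0.15 -0.43  0.81] M [-0.04 -0.1   0.06] op 0.0462
t 2.72 p [0.4818 0.3411 0.1906] rot [-3.1412e+00  7.0000e-04  1.5698e+00] F [-0.61 -0.19 -0.02] M [-0.09 -0.12  0.04] op 0.0461
```

View pics/ga.png

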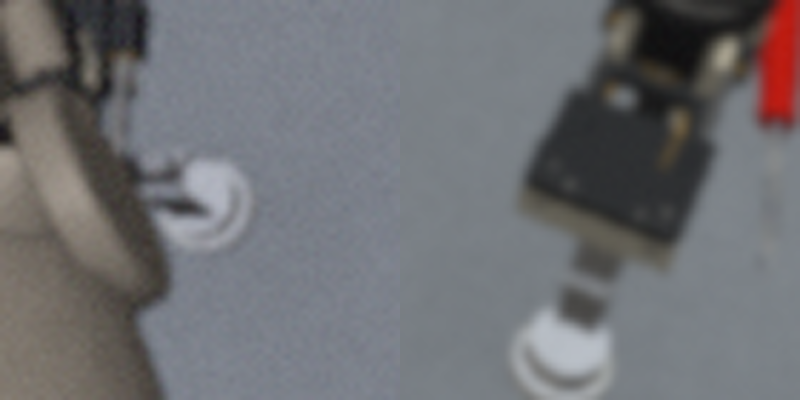

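>>> step_arm([
  [[0.001, 0, 0.02, 0], [0.001, 0, 0.02, 0], [0, 0, 0.02, 0], [0, 0, 0.012, 0], [0, 0, 0.007, 0], [0, 0, 0, 0]],
])

```text
time: 3.22
tool_pos: [0.4815, 0.3423, 0.1107]
tool_rot: [-3.14, 0.001, 1.568]
contact_force: [-0.6, 0.3, -0.3]
opening: 0.0459
```

>>> step_arm([
  [[0, 0, 0, 0], [0, 0, 0, 0], [0, 0, 0, 0], [0, 0, 0, 0], [0, 0, 0, 0], [0, 0, 0, 0]],
], hand=0, force=30)

```text
time: 3.72
tool_pos: [0.482, 0.3438, 0.112]
tool_rot: [3.141, -0.0, 1.57]
contact_force: [-0.8, 0.3, -0.3]
opening: 0.0102
```

```bash
python3 -c "
from plan import *
plan([(.482,.343,.256,1.57,.03),(.578,.115,.256,1.541,.035)],start=(.482,.343,.1115,1.57))"
```

```text
[[[0.0,0.0,-0.029,-0.0],[0.0,0.0,-0.029,-0.0],[0.0,0.0,-0.029,-0.0],[0.0,0.0,-0.029,-0.0],[0.0,0.0,-0.028,-0.0],[-0.028,0.012,-0.0,0.004],[-0.029,0.012,-0.0,0.004],[-0.028,0.012,-0.0,0.004]]]
[[[-0.028,0.012,-0.0,0.003],[-0.028,0.013,-0.0,0.004],[-0.029,0.013,-0.0,0.003],[-0.028,0.013,-0.0,0.004],[-0.029,0.012,-0.001,0.003]]]
end [0.5778 0.1146 0.2565] 1.541 13
```

>>> step_arm([
  [[0, 0, -0.015, 0], [0, 0, -0.03, 0], [0, 0, -0.03, 0], [0, 0, -0.03, 0], [0, 0, -0.025, 0], [0, 0, -0.015, 0], [0, 0, 0, 0], [0, 0, 0, 0]],
])

```text
time: 4.38
tool_pos: [0.4818, 0.3437, 0.2565]
tool_rot: [3.141, -0.0, 1.57]
contact_force: [0.3, -0.2, -3.4]
opening: 0.0099
```

>>> step_arm([
  [[-0.014, 0.006, 0, 0.004], [-0.028, 0.012, 0, 0.004], [-0.028, 0.012, 0, 0.004], [-0.028, 0.012, 0, 0.004], [-0.028, 0.013, 0, 0.003], [-0.028, 0.012, 0, 0.004], [-0.028, 0.013, 0, 0.003], [-0.028, 0.012, 0, 0.003]],
])

```text
time: 5.05
tool_pos: [0.5701, 0.1308, 0.2541]
tool_rot: [-3.137, 0.001, 1.541]
contact_force: [0.2, 0.1, -2.1]
opening: 0.0097
```

>>> step_arm([
  [[-0.017, 0.007, 0, 0], [0, 0, 0, 0], [0, 0, 0, 0], [0, 0, 0, 0]],
])

```text
time: 5.38
tool_pos: [0.5763, 0.1156, 0.255]
tool_rot: [-3.138, -0.0, 1.541]
contact_force: [-0.2, -0.2, -3.0]
opening: 0.0096
```

```bash
python3 -c "
from plan import *
st()
T=cam('top');S=cam('scene');st();pickle.dump((T,S),open('c1.pkl','wb'))
f=lambda c,u,v:cv2.resize(c['frame'][v:v+100,u:u+100,::-1],(400,400),interpolation=cv2.INTER_CUBIC)
cv2.imwrite('pics/gb.png',np.hstack([f(T,150,110),f(S,215,150)]))
"
```

```text
t 5.38 p [0.5763 0.1156 0.255 ] rot [-3.1384e+00 -1.0000e-04  1.5408e+00] F [-0.21 -0.16 -2.95] M [ 0.02 -0.12  0.04] op 0.0096
t 5.48 p [0.5764 0.1162 0.2558] rot [-3.1399e+00 -1.0000e-04  1.5422e+00] F [-0.86 -0.78 -2.24] M [ 0.02 -0.15 -0.01] op 0.0098
```

View pics/gb.png

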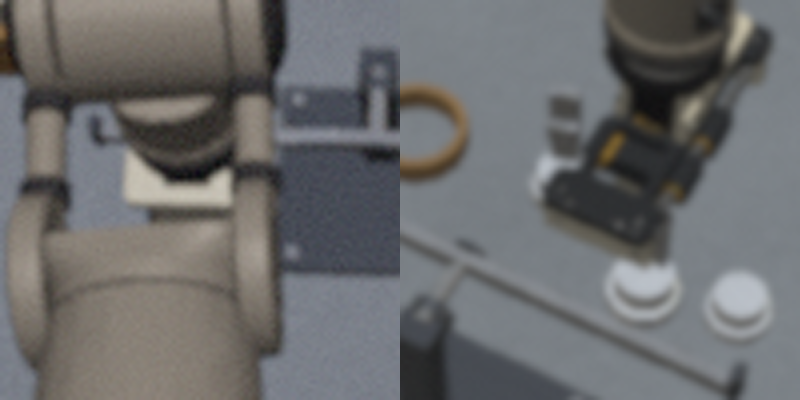

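>>> step_arm([
  [[0, 0.012, 0, 0], [0, 0.02, 0, 0], [0, 0.02, 0, 0], [0, 0.01, 0, 0], [0, 0.005, 0, 0], [0, 0.002, 0, 0], [0, 0.001, 0, 0], [0, 0, 0, 0]],
])

```text
time: 6.15
tool_pos: [0.6466, 0.1135, 0.2567]
tool_rot: [-3.141, 0.0, 1.541]
contact_force: [0.3, -0.3, -2.8]
opening: 0.0097
```

>>> step_arm([
  [[0, 0, 0, 0], [0, 0, 0, 0], [0, 0, 0, 0]],
])

```text
time: 6.4
tool_pos: [0.6468, 0.1131, 0.257]
tool_rot: [3.141, 0.0, 1.541]
contact_force: [0.2, -0.0, -3.1]
opening: 0.0099
```

```bash
python3 -c "
from plan import *
st()
T=cam('top');S=cam('scene');st();pickle.dump((T,S),open('c2.pkl','wb'))
f=lambda c,u,v:cv2.resize(c['frame'][v:v+80,u:u+80,::-1],(600,600),interpolation=cv2.INTER_CUBIC)
cv2.imwrite('pics/gc.png',f(S,235,190))
"
```

```text
t 6.4 p [0.6468 0.1131 0.257 ] rot [3.1413e+00 1.0000e-04 1.5409e+00] F [ 0.17 -0.   -3.13] M [-0.   -0.11  0.  ] op 0.0099
t 6.5 p [0.6469 0.113  0.2569] rot [3.1414 0.     1.5408] F [ 0.74  0.08 -2.65] M [-0.02 -0.12 -0.01] op 0.0096
```

View pics/gc.png

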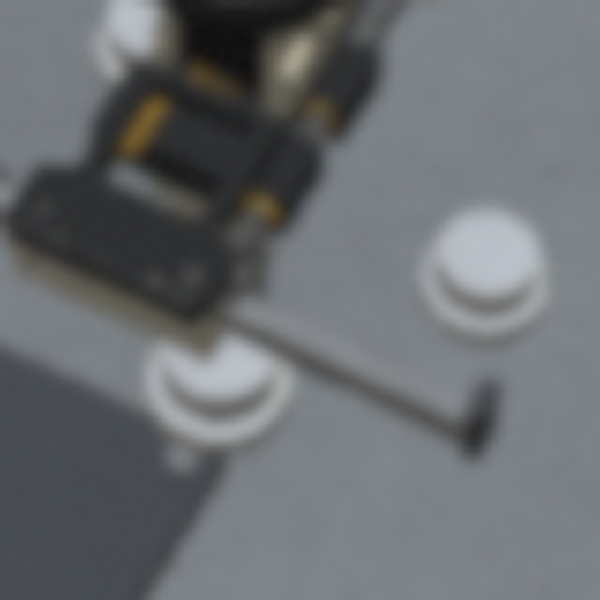

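```bash
python3 -c "
from run2 import *
T,S=pickle.load(open('c2.pkl','rb'))
p=hub(0)[:82]
p=[q for q in p]
m=np.zeros((384,512),np.uint8); cv2.fillPoly(m,[np.array([(250,236),(262,236.5),(277,238),(278,252),(252,252)],np.int32)],1)
m=m.astype(bool); r=(248,230,34,26)
z=.146
f=lambda q:wcost(S,p,np.eye(3),np.array([q[0],q[1],z]),r,m)
o=minimize(f,(.647,.113),method='Nelder-Mead',options=dict(initial_simplex=np.array([[.647,.113],[.653,.113],[.647,.119]]),xatol=1e-4))
print(o.x,o.fun)
_,a,b=wcost(S,p,np.eye(3),np.array([*o.x,z]),r,m,True)
cv2.imwrite('pics/gd.png',cv2.resize(np.hstack([b,a]).clip(0,255).astype(np.uint8)[:,:,::-1],(680,260)))
"
```

```text
[0.64892701 0.11367074] 284.7793011474005
```

View pics/gd.png

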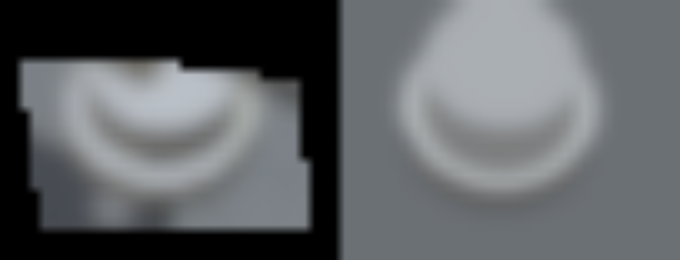

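>>> step_arm([
  [[0, 0, 0.005, 0], [0, 0, 0.006, 0], [0, 0, 0.005, 0], [0, 0, 0.004, 0], [0, 0, 0.003, 0], [0, 0, 0.002, 0], [0, 0, 0, 0], [0, 0, 0, 0]],
])

```text
time: 7.17
tool_pos: [0.6471, 0.113, 0.2317]
tool_rot: [-3.142, 0.0, 1.541]
contact_force: [-0.4, -0.4, -2.2]
opening: 0.01
```

>>> step_arm([
  [[0, 0, 0.002, 0], [0, 0, 0.001, 0], [0, 0, 0.001, 0], [0, 0, 0.001, 0], [0, 0, 0.001, 0], [0, 0, 0, 0]],
])

```text
time: 7.67
tool_pos: [0.647, 0.113, 0.2255]
tool_rot: [-3.141, 0.0, 1.541]
contact_force: [-0.3, 0.3, -2.5]
opening: 0.0097
```

>>> step_arm([
  [[0, 0, 0.001, 0], [0, 0, 0.001, 0], [0, 0, 0.001, 0], [0, 0, 0.001, 0], [0, 0, 0, 0]],
])

```text
time: 8.08
tool_pos: [0.6471, 0.1131, 0.2215]
tool_rot: [3.142, -0.0, 1.541]
contact_force: [0.0, 1.2, -2.2]
opening: 0.0097
```

>>> step_arm([
  [[0, 0, 0.001, 0], [0, 0, 0.001, 0], [0, 0, 0.001, 0], [0, 0, 0.001, 0], [0, 0, 0.001, 0], [0, 0, 0, 0], [0, 0, 0, 0]],
])

```text
time: 8.67
tool_pos: [0.6471, 0.113, 0.2167]
tool_rot: [3.142, 0.0, 1.541]
contact_force: [-0.6, 1.5, -0.9]
opening: 0.0099
```

>>> step_arm([
  [[0, 0, 0.001, 0], [0, 0, 0.001, 0], [0, 0, 0.001, 0], [0, 0, 0, 0], [0, 0, 0, 0]],
])

```text
time: 9.08
tool_pos: [0.6471, 0.113, 0.2137]
tool_rot: [3.141, 0.0, 1.541]
contact_force: [-0.2, 0.9, -0.4]
opening: 0.0096
```

```bash
python3 -c "
from plan import *
for i in range(4):
  S=cam('scene');st()
pickle.dump((S,),open('c3.pkl','wb'))
cv2.imwrite('pics/ge.png',cv2.resize(S['frame'][150:270,140:320,::-1],(800,533),interpolation=cv2.INTER_CUBIC))
"
```

```text
t 9.13 p [0.6471 0.1129 0.2137] rot [3.1415e+00 2.0000e-04 1.5407e+00] F [-0.24  1.32  0.24] M [ 0.01 -0.07 -0.04] op 0.01
t 9.18 p [0.6471 0.1129 0.2138] rot [3.1414e+00 2.0000e-04 1.5408e+00] F [0.42 0.73 0.39] M [-0.02 -0.02  0.01] op 0.01
t 9.23 p [0.6471 0.113  0.2138] rot [3.1414e+00 1.0000e-04 1.5408e+00] F [0.74 0.64 0.64] M [ 0.05 -0.11  0.01] op 0.0097
t 9.28 p [0.6471 0.113  0.2138] rot [3.1414e+00 1.0000e-04 1.5408e+00] F [-0.71  0.55  0.29] M [ 0.03 -0.13 -0.03] op 0.0097
```

View pics/ge.png

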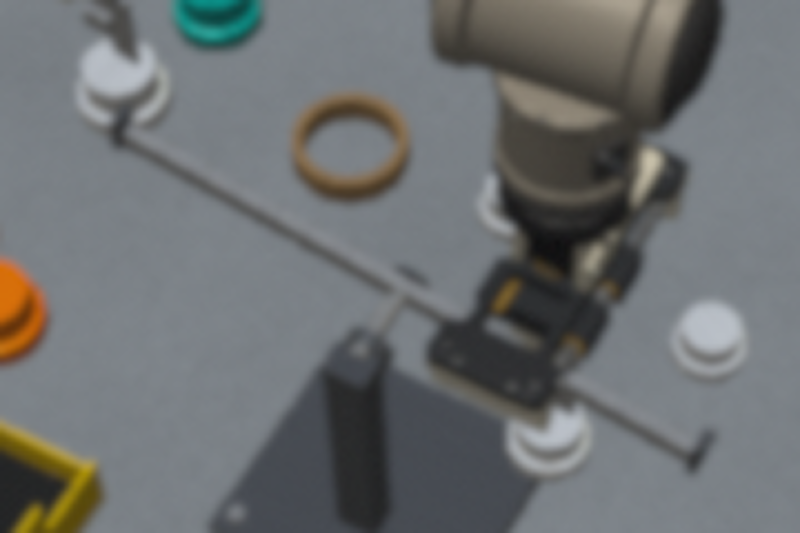

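>>> step_arm([
  [[0, 0, 0, 0], [0, 0, 0, 0], [0, 0, 0, 0], [0, 0, 0, 0]],
], hand=0.35)

```text
time: 9.62
tool_pos: [0.6471, 0.1129, 0.2137]
tool_rot: [3.141, 0.0, 1.541]
contact_force: [0.0, -0.3, -0.2]
opening: 0.0303
```

>>> step_arm([
  [[0, 0, -0.006, 0], [0, 0, -0.015, 0], [0, 0, -0.03, 0], [0, 0, -0.035, 0], [0, -0.035, 0, 0], [0, -0.035, 0, 0], [0, -0.035, 0, 0], [0, -0.03, 0, 0]],
])

```text
time: 10.28
tool_pos: [0.5101, 0.1171, 0.3002]
tool_rot: [3.141, -0.0, 1.541]
contact_force: [0.3, 0.4, -0.9]
opening: 0.0325
```

```bash
python3 -c "
from plan import *
T=cam('top');S=cam('scene');st();pickle.dump((T,S),open('c4.pkl','wb'))
f=lambda c,u,v:cv2.resize(c['frame'][v:v+120,u:u+170,::-1],(680,480),interpolation=cv2.INTER_CUBIC)
cv2.imwrite('pics/gf.png',f(S,145,155)); cv2.imwrite('pics/gg.png',f(T,160,100))
"
```

```text
t 10.38 p [0.5083 0.1175 0.301 ] rot [-3.1408 -0.      1.5419] F [-0.65 -0.18 -0.06] M [-0.05 -0.11 -0.03] op 0.0318
```

View pics/gf.png

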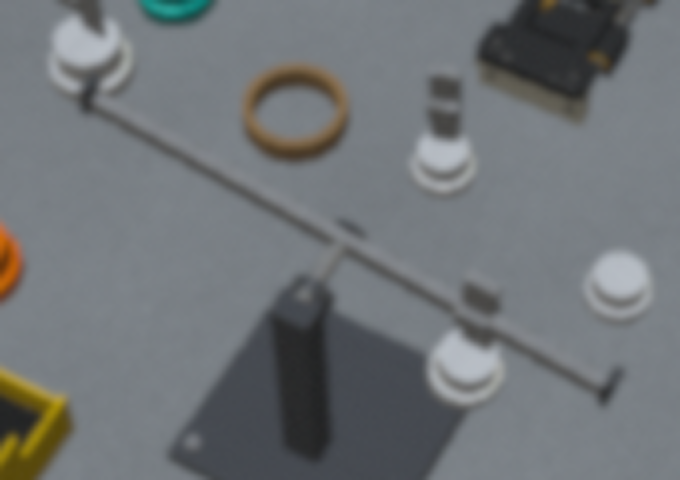

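View pics/gg.png

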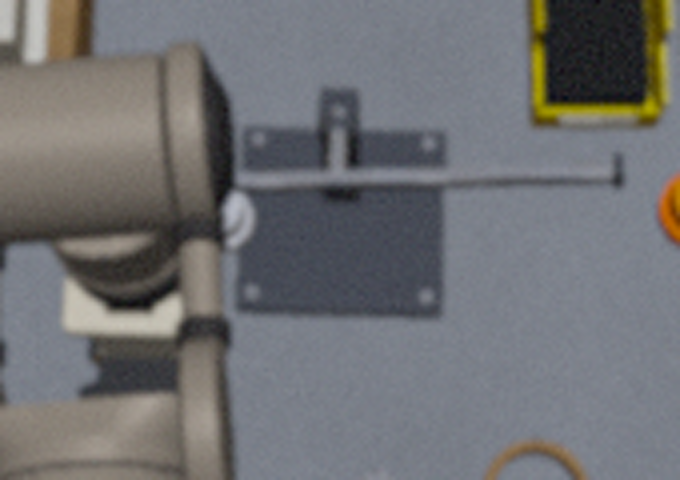

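```bash
cat > tilt.py <<'E'
from run2 import *
def bar(): 
    P=[(f,'b'+l) for f,l in box(-.005,.005,-.21,.21,-.016,0)]
    for s in (-1,1):
        a,b=sorted((s*.204,s*.21)); P+=[(f,'c'+l) for f,l in box(-.006,.006,a,b,-.016,.015)]
    return P
def barpose(q,z=.215):
    ct,st=np.cos(q[3]),np.sin(q[3]); Rx=np.array([[1,0,0],[0,ct,-st],[0,st,ct]]); R=Rz(q[2])@Rx
    return R,np.array([q[0],q[1],z-.008])+R@[0,0,.008]
def stripmask(c,q,segs,extra=None,half=.012):
    m=np.zeros((384,512),np.uint8); R,t=barpose(q)
    for a,b in segs:
        p=proj(c,np.array([[0,a,-.008],[0,b,-.008]])@R.T+t)
        cv2.line(m,tuple(int(v) for v in p[0].round()),tuple(int(v) for v in p[1].round()),1,13)
    return m>0
def tilt(S,q0=(.6462,.0095,-.0267),segs=((-.15,-.04),(.15,.212)),guess=0.,fulld=False):
    B=bar(); best=guess
    for it in range(2):
        m=stripmask(S,(*q0,best),segs)
        v,u=np.where(m); r=(u.min()-1,v.min()-1,np.ptp(u)+3,np.ptp(v)+3)
        f=lambda a: wcost(S,B,*barpose((*q0,a)),r,m)
        g=np.arange(best-.08,best+.081,.008); e=[f(a) for a in g]; i=int(np.argmin(e))
        from scipy.optimize import minimize_scalar
        o=minimize_scalar(f,bounds=(g[i]-.01,g[i]+.01),method="bounded",options=dict(xatol=1e-4)); best=o.x
    return best,o.fun
if __name__=="__main__":
    T,S=pickle.load(open("c0.pkl","rb"))
    for sg in [((-.15,-.04),(.15,.212)),((-.15,-.04),),((.15,.212),),((-.15,-.04),(.05,.212))]:
        print("c0",tilt(S,segs=sg),end=" ")
        S4=pickle.load(open("c4.pkl","rb"))[1]
        print("c4",tilt(S4,segs=sg if sg[-1][0]!=.05 else sg[:1]+((.15,.212),),guess=-.13))
E
python3 tilt.py
```

```text
c0 (np.float64(-0.008383851186007305), np.float64(4.245591820130002)) c4 (np.float64(-0.15620387602457408), np.float64(4.404378493102372))
c0 (np.float64(-0.01303484217585248), np.float64(2.745496196658907)) c4 (np.float64(-0.16220907662016465), np.float64(2.8484373498456317))
c0 (np.float64(-0.007809916755966879), np.float64(5.367636184741677)) c4 (np.float64(-0.15450414796092812), np.float64(5.442432463910678))
c0 (np.float64(-0.008604704914194261), np.float64(4.2691640595306)) c4 (np.float64(-0.15620387602457408), np.float64(4.404378493102372))
```

```bash
python3 -c "
from plan import *
st()
plan([(.47,-.10,.27,1.47,.035),(.4706,-.3395,.18,1.471,.035)])"
```

```text
t 10.38 p [0.5083 0.1175 0.301 ] rot [-3.1408 -0.      1.5419] F [-0.65 -0.18 -0.06] M [-0.05 -0.11 -0.03] op 0.0318
[[[-0.031,-0.005,0.004,0.01],[-0.031,-0.004,0.004,0.01],[-0.031,-0.004,0.005,0.01],[-0.032,-0.004,0.004,0.01],[-0.031,-0.003,0.005,0.011],[-0.032,-0.003,0.004,0.01],[-0.031,-0.002,0.005,0.011],[-0.03,0.003,0.011,-0.0]]]
[[[-0.03,0.003,0.011,-0.0],[-0.03,0.003,0.011,-0.0],[-0.03,0.003,0.011,-0.0],[-0.03,0.003,0.011,-0.0],[-0.03,0.003,0.012,-0.0],[-0.029,0.003,0.011,-0.001],[-0.03,0.003,0.012,-0.0]]]
end [ 0.4702 -0.3399  0.18  ] 1.4709 15
```

>>> step_arm([
  [[-0.031, -0.005, 0.004, 0.01], [-0.031, -0.004, 0.004, 0.01], [-0.031, -0.004, 0.005, 0.01], [-0.032, -0.004, 0.004, 0.01], [-0.031, -0.003, 0.005, 0.011], [-0.032, -0.003, 0.004, 0.01], [-0.031, -0.002, 0.005, 0.011], [-0.03, 0.003, 0.011, 0]],
], hand=0.45)

```text
time: 11.05
tool_pos: [0.4745, -0.1325, 0.2591]
tool_rot: [3.138, 0.001, 1.468]
contact_force: [0.7, -0.3, 0.3]
opening: 0.0414
```

>>> step_arm([
  [[-0.03, 0.003, 0.011, 0], [-0.03, 0.003, 0.011, 0], [-0.03, 0.003, 0.011, 0], [-0.03, 0.003, 0.011, 0], [-0.03, 0.003, 0.012, 0], [-0.029, 0.003, 0.011, 0], [-0.03, 0.003, 0.012, 0], [0, 0, 0, 0]],
])

```text
time: 11.72
tool_pos: [0.4727, -0.3455, 0.1761]
tool_rot: [-3.14, 0.001, 1.465]
contact_force: [-0.5, 0.1, -1.5]
opening: 0.0413
```

>>> step_arm([
  [[0, 0, 0, 0], [0, 0, 0, 0]],
])

```text
time: 11.88
tool_pos: [0.4739, -0.3404, 0.1789]
tool_rot: [3.141, -0.0, 1.468]
contact_force: [0.5, -0.4, 0.7]
opening: 0.0412
```

```bash
python3 -c "
from plan import *
S=cam('scene');st()
S=cam('scene');st()
cv2.imwrite('pics/gh.png',cv2.resize(S['frame'][100:200,120:220,::-1],(600,600),interpolation=cv2.INTER_CUBIC))
plan([(.4706,-.3395,.123,1.471,.02)])
"
```

```text
t 11.93 p [ 0.474  -0.3399  0.1793] rot [3.1409e+00 3.0000e-04 1.4693e+00] F [-0.6   0.5  -0.28] M [-0.02 -0.13 -0.01] op 0.0415
t 11.98 p [ 0.4741 -0.3396  0.1795] rot [3.1405e+00 6.0000e-04 1.4698e+00] F [ 0.53  0.37 -0.56] M [-0.06 -0.1   0.05] op 0.0413
[[[-0.0,-0.001,0.019,-0.0],[-0.0,-0.001,0.019,-0.001],[-0.0,-0.002,0.019,-0.0]]]
end [ 0.4701 -0.3392  0.1225] 1.4708 3
```

View pics/gh.png

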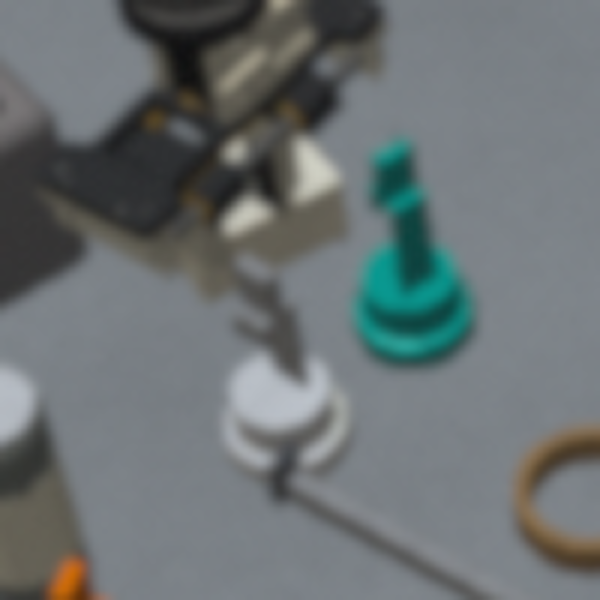

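>>> step_arm([
  [[0, -0.003, 0.01, 0], [0, 0, 0.018, 0], [0, 0, 0.016, 0], [0, 0, 0.008, 0], [0, 0, 0.004, 0], [0, 0, 0, 0], [0, 0, 0, 0], [0, 0, 0, 0]],
])

```text
time: 12.65
tool_pos: [0.4711, -0.3403, 0.1238]
tool_rot: [3.14, 0.001, 1.469]
contact_force: [-0.2, -0.7, 0.6]
opening: 0.0414
```

>>> step_arm([
  [[0, 0, 0, 0], [0, 0, 0, 0], [0, 0, 0, 0], [0, 0, 0, 0], [0, 0, 0, 0], [0, 0, 0, 0]],
], hand=0, force=40)

```text
time: 13.15
tool_pos: [0.4706, -0.3399, 0.1228]
tool_rot: [3.141, -0.0, 1.469]
contact_force: [0.5, 1.5, 1.2]
opening: 0.0098
```

```bash
python3 -c "
from plan import *
st()"
```

```text
t 13.15 p [ 0.4706 -0.3399  0.1228] rot [ 3.1414e+00 -1.0000e-04  1.4686e+00] F [0.53 1.46 1.21] M [ 0.02 -0.15  0.02] op 0.0098
```

>>> step_arm([
  [[0, 0, -0.012, 0], [0, 0, -0.03, 0], [0, 0, -0.03, 0], [0, 0, -0.03, 0], [0, 0, -0.025, 0], [0, 0, -0.014, 0], [0, 0, 0, 0], [0, 0, 0, 0]],
])

```text
time: 13.82
tool_pos: [0.4703, -0.3398, 0.2631]
tool_rot: [-3.141, -0.0, 1.469]
contact_force: [-0.5, -0.3, -4.8]
opening: 0.0098
```

```bash
python3 -c "
from plan import *
F=[]
for i in range(8):
  c=cam('scene'); F.append(robot.observe()['contact_force'])
print(np.mean(F,0),np.std(F,0)); st()
plan([(.53,-.10,.264,1.541,.03)])
"
```

```text
[ 0.16314203  0.06835522 -4.76257012] [0.43198414 0.37116885 0.6754035 ]
t 14.22 p [ 0.4704 -0.3399  0.263 ] rot [-3.1406e+00 -7.0000e-04  1.4688e+00] F [-0.08  0.11 -4.2 ] M [-0.03 -0.08 -0.04] op 0.01
[[[0.027,0.004,-0.0,-0.008],[0.027,0.004,-0.0,-0.008],[0.027,0.004,-0.0,-0.008],[0.027,0.005,-0.0,-0.008],[0.027,0.005,-0.0,-0.008],[0.027,0.005,-0.0,-0.008],[0.027,0.005,-0.0,-0.008],[0.027,0.005,-0.001,-0.008]]]
[[[0.027,0.006,-0.0,-0.008]]]
end [ 0.5303 -0.1004  0.264 ] 1.5408 9
```

```bash
python3 -c "
from plan import *
plan([(.562,-.0746,.264,1.541,.03)])
"
```

```text
[[[0.027,0.006,-0.0,-0.007],[0.027,0.007,-0.0,-0.007],[0.027,0.007,-0.0,-0.007],[0.027,0.007,-0.0,-0.007],[0.027,0.007,-0.0,-0.007],[0.027,0.007,-0.0,-0.007],[0.027,0.008,-0.0,-0.008],[0.027,0.008,-0.0,-0.007]]]
[[[0.028,0.008,-0.001,-0.008],[0.027,0.008,-0.0,-0.007]]]
end [ 0.5622 -0.0746  0.264 ] 1.5408 10
```

>>> step_arm([
  [[0.013, 0.003, 0, -0.007], [0.027, 0.007, 0, -0.007], [0.027, 0.007, 0, -0.007], [0.027, 0.007, 0, -0.007], [0.027, 0.007, 0, -0.007], [0.027, 0.007, 0, -0.007], [0.027, 0.008, 0, -0.008], [0.027, 0.008, 0, -0.007]],
])

```text
time: 14.88
tool_pos: [0.5399, -0.1406, 0.2637]
tool_rot: [3.141, -0.0, 1.527]
contact_force: [1.5, -1.1, -4.0]
opening: 0.0093
```

>>> step_arm([
  [[0.027, 0.008, -0.001, -0.008], [0.027, 0.008, 0, -0.007], [0.014, 0.004, 0, 0], [0, 0, 0, 0], [0, 0, 0, 0]],
])

```text
time: 15.3
tool_pos: [0.5623, -0.0741, 0.2646]
tool_rot: [-3.141, 0.0, 1.543]
contact_force: [-0.2, -0.9, -4.1]
opening: 0.0099
```

```bash
python3 -c "
from plan import *
st()
plan([(.642,-.077,.264,1.541,.02)])
"
```

```text
t 15.3 p [ 0.5623 -0.0741  0.2646] rot [-3.1414e+00  1.0000e-04  1.5432e+00] F [-0.21 -0.9  -4.06] M [-0.08 -0.08  0.03] op 0.0099
[[[-0.0,0.02,0.0,0.001],[-0.0,0.02,0.0,0.0],[-0.0,0.02,0.0,0.001],[-0.001,0.02,0.001,0.0]]]
end [ 0.6422 -0.0774  0.2636] 1.5412 4
```

>>> step_arm([
  [[0, 0.012, 0, 0.001], [0, 0.02, 0, 0], [0, 0.02, 0, 0], [0, 0.014, 0, 0], [-0.001, 0.009, 0, 0], [0, 0.005, 0, 0], [0, 0, 0, 0], [0, 0, 0, 0]],
])

```text
time: 15.97
tool_pos: [0.6417, -0.0794, 0.2644]
tool_rot: [-3.141, 0.0, 1.539]
contact_force: [-0.8, -0.1, -5.0]
opening: 0.0097
```

```bash
python3 -c "
from plan import *
S=cam('scene');st();pickle.dump((S,),open('c5.pkl','wb'))
S=cam('scene');st()
cv2.imwrite('pics/gi.png',cv2.resize(S['frame'][150:270,140:320,::-1],(800,533),interpolation=cv2.INTER_CUBIC))
"
```

```text
t 16.02 p [ 0.6416 -0.0793  0.2646] rot [-3.1408e+00  1.0000e-04  1.5393e+00] F [ 0.35  0.75 -3.8 ] M [ 0.   -0.15 -0.01] op 0.0099
t 16.07 p [ 0.6416 -0.0792  0.2648] rot [-3.1412e+00  1.0000e-04  1.5394e+00] F [ 0.46 -0.71 -4.53] M [-0.03 -0.12  0.06] op 0.0096
```

View pics/gi.png

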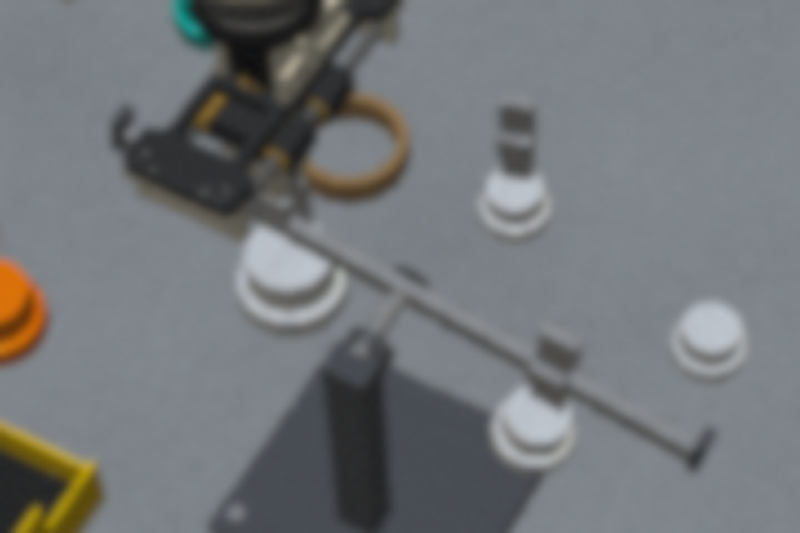

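>>> step_arm([
  [[0, 0, 0.005, 0], [0, 0, 0.006, 0], [0, 0, 0.004, 0], [0, 0, 0.003, 0], [0, 0, 0.002, 0], [0, 0, 0.001, 0], [0, 0, 0, 0]],
])

```text
time: 16.65
tool_pos: [0.6421, -0.0789, 0.2434]
tool_rot: [-3.141, 0.0, 1.54]
contact_force: [1.1, 0.3, -4.7]
opening: 0.0097
```

>>> step_arm([
  [[0, 0, 0.001, 0], [0, 0, 0.001, 0], [0, 0, 0.001, 0], [0, 0, 0.001, 0], [0, 0, 0.001, 0], [0, 0, 0.001, 0], [0, 0, 0, 0]],
])

```text
time: 17.23
tool_pos: [0.6421, -0.079, 0.2375]
tool_rot: [-3.141, 0.0, 1.54]
contact_force: [-0.2, -0.6, -3.3]
opening: 0.0099
```

>>> step_arm([
  [[0, 0, 0.001, 0], [0, 0, 0.001, 0], [0, 0, 0.001, 0], [0, 0, 0.001, 0], [0, 0, 0.001, 0], [0, 0, 0.001, 0], [0, 0, 0, 0]],
])

```text
time: 17.82
tool_pos: [0.6422, -0.079, 0.2315]
tool_rot: [3.142, 0.0, 1.54]
contact_force: [0.5, -1.1, -1.6]
opening: 0.0096
```

```bash
python3 -c "
from plan import *
F=[]
for i in range(4):
  S=cam('scene'); F.append(robot.observe()['contact_force'])
print(np.mean(F,0)); st()
cv2.imwrite('pics/gj.png',cv2.resize(S['frame'][150:270,140:320,::-1],(800,533),interpolation=cv2.INTER_CUBIC))
from tilt import *
print(tilt(S,segs=((.15,.212),),guess=-.1))
"
```

```text
[-0.26267711 -0.7262667  -2.74681381]
t 18.02 p [ 0.6422 -0.079   0.2318] rot [3.1414e+00 1.0000e-04 1.5398e+00] F [-0.38 -0.2  -3.15] M [-0.23 -0.1  -0.02] op 0.01
(np.float64(-0.007871471472170365), np.float64(5.367636184741677))
```

```bash
sed -i 's/^T,S=pickle.load(open("c0.pkl","rb"))$/T0,S0=pickle.load(open("c0.pkl","rb"))/; s/^if __name__=="__main__":$/if __name__=="__main__":\n    T,S=pickle.load(open("c0.pkl","rb"))/' run2.py; python3 -c "
from tilt import *
S=cam('scene')
print(tilt(S,segs=((.15,.212),),guess=-.1))
"
```

```text
(np.float64(-0.05926309583829548), np.float64(4.1919617822293125))
```

>>> step_arm([
  [[0, 0, 0.001, 0], [0, 0, 0.001, 0], [0, 0, 0.001, 0], [0, 0, 0.001, 0], [0, 0, 0.001, 0], [0, 0, 0.001, 0], [0, 0, 0, 0], [0, 0, 0, 0]],
])

```text
time: 18.73
tool_pos: [0.6423, -0.0791, 0.2259]
tool_rot: [3.141, 0.0, 1.54]
contact_force: [-0.1, -1.9, -0.2]
opening: 0.01
```

>>> step_arm([
  [[0, 0, 0.001, 0], [0, 0, 0.001, 0], [0, 0, 0, 0], [0, 0, 0, 0]],
])

```text
time: 19.07
tool_pos: [0.6423, -0.0791, 0.2238]
tool_rot: [3.141, 0.0, 1.54]
contact_force: [-0.2, -3.2, 0.4]
opening: 0.0091
```

```bash
python3 -c "
from tilt import *
from plan import st
F=[]
for i in range(5):
  S=cam('scene'); F.append(robot.observe()['contact_force'])
print(np.mean(F,0)); st()
print(tilt(S,segs=((.15,.212),),guess=0))
"
```

```text
[-0.31555727 -3.00640862  0.44405949]
t 19.32 p [ 0.6422 -0.079   0.2238] rot [3.1413e+00 2.0000e-04 1.5397e+00] F [-0.2  -2.68  0.46] M [-0.57 -0.08  0.02] op 0.0097
(np.float64(0.03333599234263277), np.float64(5.908836797341779))
```

>>> step_arm([
  [[-0.001, 0, 0, 0], [0, 0, 0, 0], [0, 0, 0, 0]],
])

```text
time: 19.57
tool_pos: [0.6422, -0.0792, 0.2236]
tool_rot: [3.142, -0.001, 1.54]
contact_force: [0.8, 0.9, -0.7]
opening: 0.0097
```

>>> step_arm([
  [[-0.0005, 0, 0, 0], [0, 0, 0, 0]],
])

```text
time: 19.73
tool_pos: [0.6422, -0.0798, 0.2236]
tool_rot: [-3.141, -0.001, 1.54]
contact_force: [1.0, 2.3, 0.1]
opening: 0.0099
```

Slight overshoot; back by half a millimetre, then release.

>>> step_arm([
  [[0.0005, 0, 0, 0], [0.0002, 0, 0, 0], [0, 0, 0, 0]],
])

```text
time: 19.98
tool_pos: [0.6421, -0.0797, 0.2237]
tool_rot: [-3.142, 0.0, 1.54]
contact_force: [0.0, 1.5, -0.1]
opening: 0.0098
```

>>> step_arm([
  [[0, 0, 0, 0], [0, 0, 0, 0], [0, 0, 0, 0], [0, 0, 0, 0]],
], hand=0.35)

```text
time: 20.32
tool_pos: [0.6421, -0.0799, 0.2237]
tool_rot: [-3.142, 0.0, 1.54]
contact_force: [-0.0, -0.3, -0.2]
opening: 0.0305
```

>>> step_arm([
  [[0, 0, -0.006, 0], [0, 0, -0.015, 0], [0, 0, -0.03, 0], [0, 0, -0.035, 0], [0, -0.035, 0, 0], [0, -0.035, 0, 0], [0, -0.035, 0, 0], [0, -0.03, 0, 0]],
])

```text
time: 20.98
tool_pos: [0.5053, -0.0754, 0.3102]
tool_rot: [3.141, 0.0, 1.54]
contact_force: [0.2, 0.2, 1.0]
opening: 0.032
```

```bash
python3 -c "
from tilt import *
from plan import st
S=cam('scene');st();pickle.dump((S,),open('c6.pkl','wb'))
for sg in [((-.19,-.15),(.15,.2)),((.15,.212),)]: print(tilt(S,segs=sg,guess=0.04))
S=cam('scene')
print(tilt(S,segs=((.15,.212),),guess=0.04))
cv2.imwrite('pics/gk.png',cv2.resize(S['frame'][150:270,140:320,::-1],(800,533),interpolation=cv2.INTER_CUBIC))
"
```

```text
t 21.03 p [ 0.5005 -0.0746  0.3104] rot [-3.1377e+00  1.0000e-04  1.5401e+00] F [-1.12  1.46 -0.72] M [-0.01 -0.11  0.04] op 0.0328
(np.float64(0.04109259367071105), np.float64(23.66353292597735))
(np.float64(0.04092153618627127), np.float64(5.2633013488837594))
(np.float64(0.041061052990910625), np.float64(5.214298573562724))
```

View pics/gk.png

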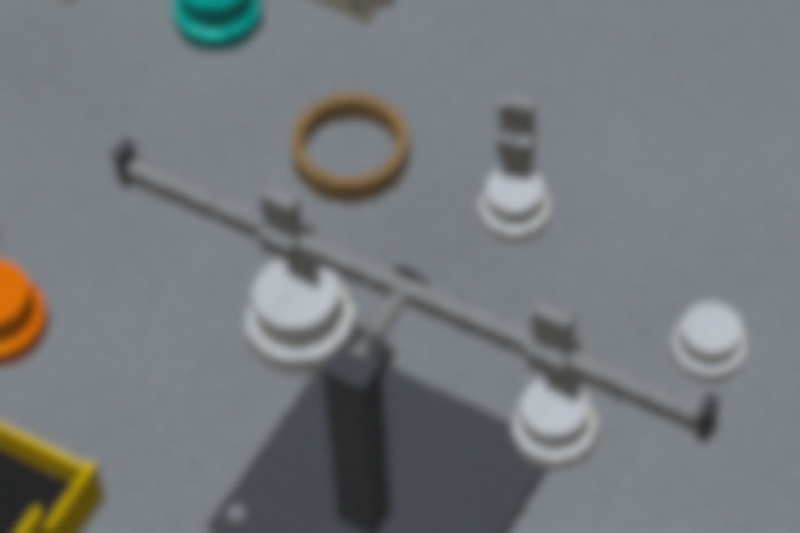

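```bash
python3 -c "
from plan import *
st()
plan([(.4265,-.0212,.18,1.881,.035)],start=(.503,-.075,.31,1.541))
"
```

```text
t 21.08 p [ 0.5036 -0.0751  0.311 ] rot [-3.1409e+00  3.0000e-04  1.5393e+00] F [ 0.29 -0.    0.32] M [-0.05 -0.1   0.03] op 0.0321
[[[0.01,-0.016,0.026,-0.068],[0.011,-0.015,0.026,-0.068],[0.013,-0.014,0.026,-0.068],[0.013,-0.013,0.026,-0.068],[0.014,-0.012,0.026,-0.068]]]
end [ 0.4265 -0.0214  0.18  ] 1.881 5
```

>>> step_arm([
  [[0.01, -0.016, 0.026, -0.068], [0.011, -0.015, 0.026, -0.068], [0.013, -0.014, 0.026, -0.068], [0.013, -0.013, 0.026, -0.068], [0.014, -0.012, 0.026, -0.068], [0, 0, 0, 0], [0, 0, 0, 0], [0, 0, 0, 0]],
], hand=0.45)

```text
time: 21.75
tool_pos: [0.4332, -0.0226, 0.1813]
tool_rot: [3.138, 0.002, 1.878]
contact_force: [0.9, -0.3, 0.5]
opening: 0.0412
```

```bash
python3 -c "
from plan import *
S=cam('scene');st()
S=cam('scene');st()
cv2.imwrite('pics/gl.png',cv2.resize(S['frame'][130:230,200:300,::-1],(600,600),interpolation=cv2.INTER_CUBIC))
plan([(.4265,-.0212,.111,1.881,.02)])
"
```

```text
t 21.8 p [ 0.4334 -0.0227  0.1815] rot [3.1379e+00 2.4000e-03 1.8783e+00] F [ 0.34 -0.27 -0.39] M [-0.06 -0.15  0.01] op 0.0414
t 21.85 p [ 0.4332 -0.0227  0.1813] rot [3.1381e+00 2.3000e-03 1.8784e+00] F [ 0.44 -0.65  0.8 ] M [-0.09 -0.11  0.01] op 0.0412
[[[0.001,-0.001,0.018,-0.001],[0.001,-0.002,0.017,-0.001],[0.001,-0.001,0.018,-0.0],[0.0,-0.002,0.017,-0.001]]]
end [ 0.4265 -0.0217  0.1113] 1.8814 4
```

View pics/gl.png

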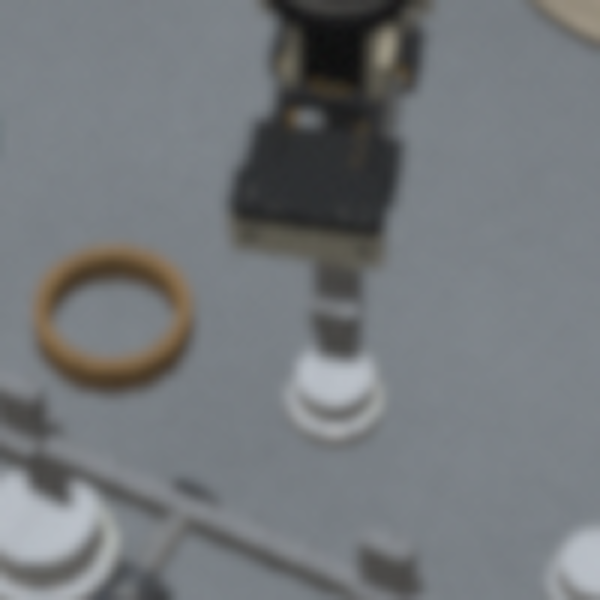

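>>> step_arm([
  [[0.001, -0.003, 0, 0], [0.002, -0.003, 0.01, -0.003], [0, 0, 0.02, 0], [0, 0, 0.02, 0], [0, 0, 0.012, 0], [0, 0, 0.006, 0], [0, 0, 0, 0], [0, 0, 0, 0]],
])

```text
time: 22.52
tool_pos: [0.4248, -0.0211, 0.1123]
tool_rot: [3.141, 0.001, 1.882]
contact_force: [0.6, -0.1, 1.1]
opening: 0.0413
```

>>> step_arm([
  [[0, 0, 0.002, 0], [0, 0, 0, 0], [0, 0, 0, 0]],
])

```text
time: 22.77
tool_pos: [0.4246, -0.0209, 0.1102]
tool_rot: [3.141, 0.001, 1.883]
contact_force: [-0.7, 0.7, 0.8]
opening: 0.0415
```

>>> step_arm([
  [[0, 0.002, -0.001, 0], [0, 0, 0, 0], [0, 0, 0, 0]],
])

```text
time: 23.02
tool_pos: [0.4264, -0.0202, 0.111]
tool_rot: [3.141, 0.0, 1.883]
contact_force: [0.4, -1.0, -0.2]
opening: 0.0414
```

>>> step_arm([
  [[0, 0, 0, 0], [0, 0, 0, 0], [0, 0, 0, 0], [0, 0, 0, 0], [0, 0, 0, 0], [0, 0, 0, 0]],
], hand=0, force=30)

```text
time: 23.52
tool_pos: [0.426, -0.0202, 0.1107]
tool_rot: [-3.141, 0.0, 1.883]
contact_force: [-0.6, 0.3, -0.4]
opening: 0.0098
```

```bash
python3 -c "
from plan import *
st()
plan([(.4265,-.0212,.20,1.882,.03),(.46,-.0,.256,1.75,.03),(.575,.055,.256,1.541,.03)])
"
```

```text
t 23.52 p [ 0.426  -0.0202  0.1107] rot [-3.1414e+00  1.0000e-04  1.8829e+00] F [-0.56  0.3  -0.37] M [-0.07 -0.17  0.01] op 0.0098
[[[-0.0,0.0,-0.03,0.0],[-0.001,0.0,-0.03,0.0],[-0.0,0.0,-0.029,0.001],[0.003,0.013,-0.019,0.044],[0.004,0.013,-0.019,0.044],[0.005,0.012,-0.018,0.044],[0.007,0.025,-0.0,0.042],[0.008,0.024,-0.0,0.042]]]
[[[0.008,0.024,-0.0,0.042],[0.01,0.024,-0.0,0.041],[0.01,0.023,-0.0,0.042]]]
end [0.5754 0.0548 0.2557] 1.5409 11
```

>>> step_arm([
  [[0, 0, -0.015, 0], [0, 0, -0.03, 0], [0, 0, -0.03, 0], [0, 0, -0.015, 0], [0.003, 0.013, -0.019, 0.044], [0.004, 0.013, -0.019, 0.044], [0.005, 0.012, -0.018, 0.044], [0.007, 0.025, 0, 0.042]],
])

```text
time: 24.18
tool_pos: [0.4834, 0.0127, 0.26]
tool_rot: [3.138, 0.002, 1.706]
contact_force: [2.1, -0.2, -3.1]
opening: 0.01
```

>>> step_arm([
  [[0.008, 0.024, 0, 0.042], [0.008, 0.024, 0, 0.042], [0.01, 0.024, 0, 0.041], [0.009, 0.023, 0, 0.042], [0, 0, 0, 0], [0, 0, 0, 0], [0, 0, 0, 0]],
])

```text
time: 24.77
tool_pos: [0.5741, 0.0547, 0.2558]
tool_rot: [-3.139, 0.0, 1.543]
contact_force: [-0.2, -0.4, -2.6]
opening: 0.0101
```

```bash
python3 -c "
from plan import *
F=[]
for i in range(4):
  S=cam('scene'); F.append(robot.observe()['contact_force'])
print(np.mean(F,0)); st()
plan([(.6458,.052,.257,1.541,.02)])
"
```

```text
[ 0.1756634  -0.10456898 -2.92005695]
t 24.97 p [0.5744 0.0545 0.257 ] rot [3.1415e+00 2.0000e-04 1.5414e+00] F [ 0.68 -0.48 -2.72] M [-0.01 -0.12 -0.05] op 0.0097
[[[-0.0,0.018,0.0,0.0],[-0.0,0.018,0.0,0.0],[-0.0,0.018,0.0,0.0],[-0.0,0.017,0.0,0.0]]]
end [0.6454 0.0524 0.257 ] 1.5414 4
```

>>> step_arm([
  [[0, 0.012, 0, 0], [0, 0.02, 0, 0], [0, 0.018, 0, 0], [0, 0.012, 0, 0], [0, 0.006, 0, 0], [0, 0.003, 0, 0], [0, 0, 0, 0], [0, 0, 0, 0]],
])

```text
time: 25.63
tool_pos: [0.6454, 0.0528, 0.2568]
tool_rot: [-3.141, 0.0, 1.542]
contact_force: [-0.3, 0.5, -2.5]
opening: 0.0098
```

```bash
python3 -c "
from plan import *
S=cam('scene');st()
S=cam('scene');st()
cv2.imwrite('pics/gm.png',cv2.resize(S['frame'][150:270,140:320,::-1],(800,533),interpolation=cv2.INTER_CUBIC))
"
```

```text
t 25.68 p [0.6454 0.0528 0.2569] rot [-3.1413e+00  1.0000e-04  1.5418e+00] F [ 0.05  0.14 -3.11] M [-0.01 -0.11 -0.01] op 0.0101
t 25.73 p [0.6454 0.0529 0.257 ] rot [-3.1414e+00  1.0000e-04  1.5419e+00] F [ 0.41 -0.88 -3.24] M [-0.07 -0.12  0.04] op 0.0099
```

View pics/gm.png

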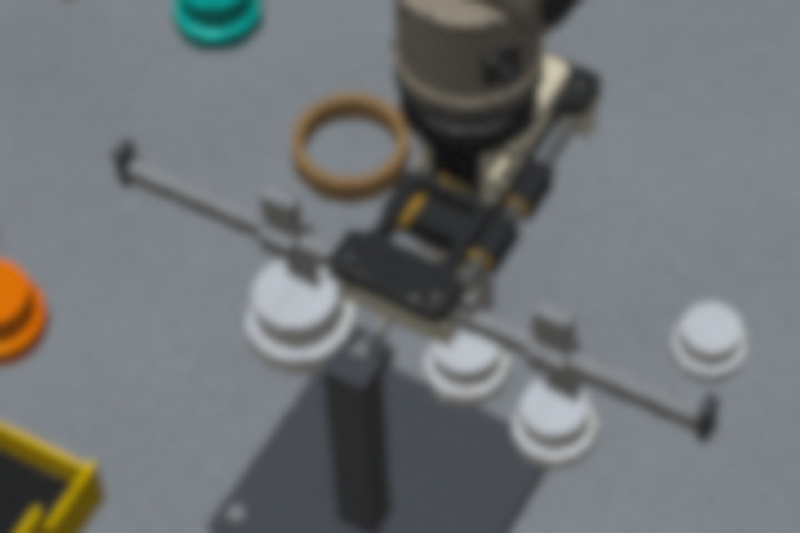

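>>> step_arm([
  [[0, 0, 0.005, 0], [0, 0, 0.006, 0], [0, 0, 0.005, 0], [0, 0, 0.004, 0], [0, 0, 0.003, 0], [0, 0, 0.002, 0], [0, 0, 0, 0], [0, 0, 0, 0]],
])

```text
time: 26.4
tool_pos: [0.6461, 0.0528, 0.2316]
tool_rot: [-3.142, 0.0, 1.542]
contact_force: [0.4, -0.7, -2.9]
opening: 0.0098
```

>>> step_arm([
  [[0, 0, 0.001, 0], [0, 0, 0.0005, 0], [0, 0, 0.0005, 0], [0, 0, 0, 0]],
])

```text
time: 26.73
tool_pos: [0.646, 0.0529, 0.2297]
tool_rot: [3.142, 0.0, 1.542]
contact_force: [-0.8, -0.2, -2.3]
opening: 0.0098
```

>>> step_arm([
  [[0, 0, 0.0005, 0], [0, 0, 0.0005, 0], [0, 0, 0, 0]],
])

```text
time: 26.98
tool_pos: [0.646, 0.0529, 0.2286]
tool_rot: [-3.142, 0.0, 1.542]
contact_force: [1.1, -0.5, -4.3]
opening: 0.0095
```

>>> step_arm([
  [[0, 0, 0.0005, 0], [0, 0, 0.0005, 0], [0, 0, 0, 0]],
])

```text
time: 27.23
tool_pos: [0.646, 0.0529, 0.2276]
tool_rot: [3.142, -0.0, 1.542]
contact_force: [0.1, 0.9, -2.7]
opening: 0.0099
```

```bash
cat > chk.py <<'E'
from tilt import *
from plan import st
F=[]
for i in range(4):
  S=cam('scene'); F.append(robot.observe()['contact_force'])
print(np.mean(F,0)); st()
print("tilt",tilt(S,segs=((.15,.212),),guess=0)[0]+.0078)
E
python3 chk.py
```

```text
[-0.42882438  0.13269653 -1.59409891]
t 27.43 p [0.6461 0.0529 0.2278] rot [3.1414 0.     1.5418] F [-0.68 -0.09 -1.53] M [ 0.09 -0.08 -0.  ] op 0.01
tilt 0.022268929555612403
```

>>> step_arm([
  [[0, 0, 0.0005, 0], [0, 0, 0.0005, 0], [0, 0, 0, 0], [0, 0, 0, 0]],
])

```text
time: 27.77
tool_pos: [0.6461, 0.053, 0.2268]
tool_rot: [3.141, -0.0, 1.542]
contact_force: [-0.3, 0.6, -0.8]
opening: 0.0093
```

```bash
python3 chk.py
```

```text
[-0.68718616  1.05507655 -0.4307195 ]
t 27.97 p [0.6461 0.053  0.2268] rot [ 3.1414e+00 -1.0000e-04  1.5419e+00] F [-0.59  0.72 -0.75] M [ 0.27 -0.03  0.02] op 0.0095
tilt 0.004793365766830879
```

>>> step_arm([
  [[0, 0, 0.0004, 0], [0, 0, 0, 0]],
])

```text
time: 28.13
tool_pos: [0.6461, 0.053, 0.2264]
tool_rot: [3.141, -0.0, 1.542]
contact_force: [-0.7, 1.5, 1.0]
opening: 0.01
```

>>> step_arm([
  [[0, 0, 0, 0], [0, 0, 0, 0], [0, 0, 0, 0], [0, 0, 0, 0]],
], hand=0.35)

```text
time: 28.47
tool_pos: [0.6461, 0.0526, 0.2263]
tool_rot: [3.141, 0.0, 1.542]
contact_force: [-0.7, -0.8, 0.4]
opening: 0.0301
```

>>> step_arm([
  [[0, 0, -0.006, 0], [0, 0, -0.015, 0], [0, 0, -0.03, 0], [0, 0, -0.035, 0], [0, -0.03, 0, 0], [0, -0.035, 0, 0], [0, -0.035, 0, 0], [0, -0.03, 0, 0]],
])

```text
time: 29.13
tool_pos: [0.5141, 0.0566, 0.3128]
tool_rot: [3.141, 0.0, 1.542]
contact_force: [0.3, -0.7, 0.3]
opening: 0.0321
```

>>> step_arm([
  [[0, 0, 0, 0], [0, 0, 0, 0], [0, 0, 0, 0], [0, 0, 0, 0]],
])

```text
time: 29.47
tool_pos: [0.5173, 0.0565, 0.3125]
tool_rot: [3.141, 0.0, 1.542]
contact_force: [0.0, -0.5, 0.9]
opening: 0.0324
```

```bash
python3 chk.py; sleep 0; python3 -c "
from tilt import *
T=cam('top');S=cam('scene')
for g in (((.15,.212),),((-.15,-.115),),((-.19,-.13),(.15,.2))): print(tilt(S,segs=g),tilt(S0,segs=g))
f=lambda c,u,v:cv2.resize(c['frame'][v:v+110,u:u+165,::-1],(660,440),interpolation=cv2.INTER_CUBIC)
cv2.imwrite('pics/end_s.png',f(S,145,160)); cv2.imwrite('pics/end_t.png',f(T,165,110))
"
```

```text
[ 0.24000914  0.25474742 -0.51013828]
t 29.67 p [0.5167 0.0565 0.3118] rot [-3.1410e+00  1.0000e-04  1.5416e+00] F [ 0.59  0.43 -0.94] M [-0.   -0.17 -0.03] op 0.0321
tilt -0.010173975104526183
(np.float64(-0.017746553019326504), np.float64(5.293463527772886)) (np.float64(-0.007809916755966879), np.float64(5.367636184741677))
(np.float64(-0.019178028454318836), np.float64(100.43057529783258)) (np.float64(-0.012807144107616132), np.float64(2.2612098025782883))
(np.float64(-0.01944388964814852), np.float64(16.160483714483078)) (np.float64(-0.007933486927550651), np.float64(18.70920604879382))
```

View pics/end_s.png

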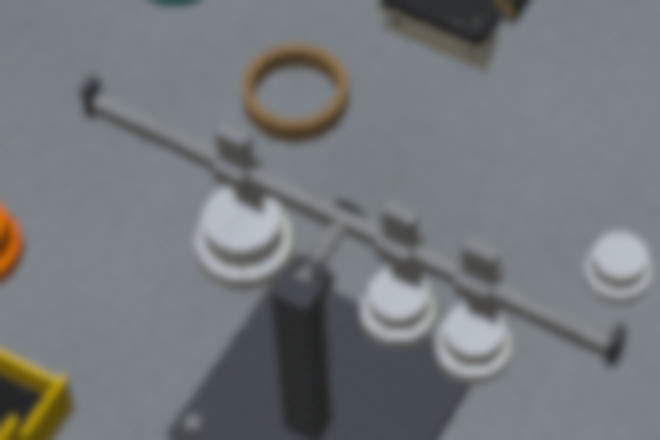

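View pics/end_t.png

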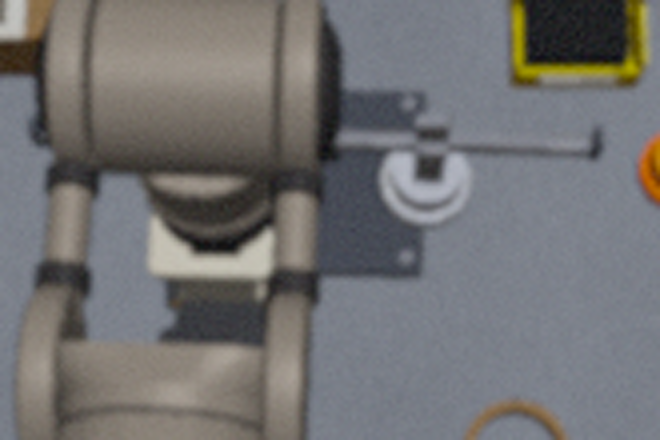

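```bash
python3 chk.py; python3 -c "
from plan import *
st(); print(robot.hand_in())"
```

```text
[-0.31361878 -0.057273    0.26604532]
t 29.97 p [0.5162 0.0566 0.3122] rot [-3.1415e+00  1.0000e-04  1.5418e+00] F [-0.49 -0.27  0.51] M [-0.06 -0.1  -0.  ] op 0.0322
tilt -0.008370895199553858
t 29.97 p [0.5162 0.0566 0.3122] rot [-3.1415e+00  1.0000e-04  1.5418e+00] F [-0.49 -0.27  0.51] M [-0.06 -0.1  -0.  ] op 0.0322
the job is handed in; nothing more can be done
None
```

All three hubs hang on the rack in the order asked, and I handed the job in at about 30 s of the 72 s allowed. No verdict was reported.

| Order | Hub | Distance from pivot | Bar tilt after release |
|---|---|---|---|
| 1 | Small hub, from the robot's left | about +105 mm (left arm) | about −0.15 rad |
| 2 | Large hub, grey one | about −87 mm (right arm) | about +0.05 rad |
| 3 | Other small hub, from in front of the bar | about +44 mm (left arm) | about −0.01 rad |

I lowered each hub until the wrist force was close to zero, then opened the fingers. The large hub's position was set from its weight measured on the wrist, about 0.48 kg. The third hub's position was chosen from the tilt left after the second.

**Last checks:**
- **Level:** the bar measured −0.008 to −0.010 rad relative to its unloaded position, steady over several pictures.
- **Hanging free:** all three hooks sit on the bar in the scene view. The top view showed only the large hub, because the arm hid the left arm of the bar.
- **Robot clear:** the gripper was withdrawn, with contact force at noise level.
- **Bystanders:** I touched none of them. I did not measure their positions again at the end.

**Disagreements:**
- The two cameras differed by 2–3 mm in position, so I averaged them.
- The scene camera's own angle reads about −0.018 rad, because it already showed −0.008 rad for the unloaded bar. Either value is within the 0.035 rad limit.

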